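Make up the gate kit and the weir kit in the lock keeper's kiosk

TASK

Make up the two shift kits. The green tray goes to the gate crew: the orange mallet in its long bay and the steel padlock in one of its small bays; the yellow tray goes to the weir patrol: the blue first aid tin in its long bay, and the brass padlock and the white whistle each in a small bay of its own. Set every thing down gently, not dropped, flat on the tray's floor the same side up as it lay on the shelf, and leave the red padlock, the mug and the radio where they are.

Things in the scene. Friction and masses are not known exactly. Their poses are not given: they have to be found in the camera images.
- green_tray: green kit tray, fixed, 253 mm (x) by 194 mm (y) plus 9 mm lips at its x ends; walls 20 mm high, 4 mm thick; floor 4 mm thick. Origin: centre of the underside. A 4 mm divider, 19 mm high, parts a long bay on the +y side (245 by 94 mm, centre x 0, y +46 mm) from two small bays on the -y side (each 120 mm in x by 88 mm in y, centres x +62 and -62, y -49 mm)
- yellow_tray: yellow kit tray, fixed, 253 mm (x) by 194 mm (y) plus 9 mm lips at its x ends; walls 20 mm high, 4 mm thick; floor 4 mm thick. Origin: centre of the underside. A 4 mm divider, 19 mm high, parts a long bay on the +y side (245 by 94 mm, centre x 0, y +46 mm) from two small bays on the -y side (each 120 mm in x by 88 mm in y, centres x +62 and -62, y -49 mm)
- mallet: orange rubber mallet lying flat, 220 mm long along x: head at the +x end, 46 mm in diameter, 72 mm across (y), centred at x = +87 mm; black and grey handle 26 mm in diameter to x = -110 mm, centreline rising from 13 mm at its end to 20 mm at x = +35 and 23 mm in the head. Origin: mid-length, underside. 300 g, balances at x = +38 mm: pinch the handle across y at x = +35 mm
- steel_padlock: steel padlock lying flat: body 34 mm (x) by 40 mm (y), 20 mm high, bright steel, with a steel shackle of 7 mm bar that sticks out 28 mm along +x at mid-height (overall 62 mm long, from x = -17 to +45 mm). Origin: centre of the body's underside. 180 g; take it across the 40 mm
- brass_padlock: brass padlock lying flat: body 34 mm (x) by 40 mm (y), 20 mm high, brass yellow, with a steel shackle of 7 mm bar that sticks out 28 mm along +x at mid-height (overall 62 mm long, from x = -17 to +45 mm). Origin: centre of the body's underside. 180 g; take it across the 40 mm
- red_padlock: spare red padlock, a bystander to be left alone, lying flat: body 34 mm (x) by 40 mm (y), 20 mm high, red, with a steel shackle of 7 mm bar that sticks out 28 mm along +x at mid-height (overall 62 mm long, from x = -17 to +45 mm). Origin: centre of the body's underside
- whistle: white enamel whistle lying on its flat side, 19 mm high: round barrel 22 mm in diameter; mouthpiece 9 mm thick along +x to x = +37 mm, flush with the barrel's +y side (y = +2 to +11 mm); small steel ring at the -x end (to x = -21 mm). Origin: on the barrel's axis, at the underside. 25 g; take it across y at the barrel (22 mm)
- first_aid_tin: blue plastic first aid tin with a white cross on top, 92 mm (x) by 60 mm (y), 45 mm high. Origin: centre of the underside. 160 g; take it across the 60 mm
- mug: stainless steel mug, 80 mm in diameter and 80 mm high, handle to +y; a bystander. Origin: centre of the underside
- radio: black handheld radio lying on its back, body 120 mm (x) by 60 mm (y), 36 mm high, stub aerial out to x = +156 mm; a bystander. Origin: centre of the body's underside

How it is judged:
By the outcome, as a careful person would: the job done as asked, in the order asked, and still so for the second after the job is handed in, with the robot touching nothing.
It also fails if it takes over 144 s, if anything falls off the work surface, if the arm or the gripper's body presses on something with over 40 N, if the wrist force passes 120 N, or if a joint passes its speed limit or range.

ROBOT

A 6-joint arm with a two-finger parallel gripper is mounted at the origin on the work surface. World frame = base frame: x ahead of the robot, y to its left, z up, the work surface at z = 0. Lengths are in mm, angles in rad, forces in N, time in s.
With the tool pointing down it reaches from about 350 to 975 mm from the base axis. Payload 17.4 kg.
Tool frame: the origin (TCP) lies on the mounting face of the last link; the fingertips stand 173 mm ahead of it and the grasp point (between the pads) lies 155 mm ahead of it (ctrl.finger_overhang is the distance from the TCP to the fingertips, in mm); z points along the fingers, y is the line along which they close (so a half turn about z gives the same grasp; the last joint's range is limited). The gripper opens to 85 mm and grips with 20 to 120 N. Pads are 22 mm wide; open, the fingers measure 114 mm over their backs; the gripper's body (76 mm by 85 mm) begins 54 mm behind the grasp point. The pads swing forward as they close: fully open they stand 13 mm farther back than shut.
Start: joints at [-1.388, 0.116, 1.442, -0, 1.584, -0.038], TCP at [147.822, -658.622, 404.703] pointing down, gripper open.
Joint ranges: [-2.83, 2.83], [-0.83, 2.19], [0.07, 2.5], [-1.14, 4.28], [0.01, 3], [-2.97, 2.97]. Speed limits (rad/s): [1.89, 1.89, 2.22, 3.14, 3.14, 3.14].

INTERFACE

Orientations are given as a rotation vector (axis times angle).
In Python, from cell import ctrl, viewer gives the robot as it stands.
- The arm moves only by the tool step_arm, never from a script. Its argument "moves" is a list of rows, each an object of numbers: "rx", "ry", "rz": the turn, a rotation vector about the tool's x, y, z in degrees; "dx", "dy", "dz": the shift along the tool's x, y, z in m; "jaw": the opening, from -1 (shut) to 1 (fully open). A call has 1 to 10 rows; each row is the pose to reach, as a shift and turn from the pose commanded when the call began, along the tool's axes at that moment; what a row does not reach only later rows make up. A row lasts 1/8 s, in which the tool goes at most 62.5 mm and 10.7 degrees, less where a joint would pass 70% of its speed; a pose out of reach is approached as far as the arm can. A call with a gripper value outside its range is refused whole. The fingers move at their own pace and stop on an object; "newtons" is the grip in N (left out, the last holds). Time passes only in rows, so rows that repeat a pose let the fingers close. It gives the time, the measured TCP pose, the force, the opening and the grip force at its end, in the units of the state.
- ctrl.get_state(): the state, without advancing time (a new reading comes with each control period).
- viewer.read_camera(name): name is "side" or "top" or "wrist"; returns a dict with "image" (400x640x3 uint8, red, green, blue), "fx", "fy", "cx", "cy" (pixels), "cam_to_world" (4x4, takes a point from camera to world coordinates); the wrist camera has in their place "hand_eye" (4x4, takes a point from camera to tool coordinates, whose origin is the TCP and whose axes are the flange's). Camera axes: x right, y down, z forward; pixel columns grow to the right and rows downward; lengths in mm; the calibration is good to about 2 mm. The wrist camera is an equidistant fisheye: a pixel r from the principal point sees the ray r / f radians off the axis. A picture is of the moment at which its call begins: read the wrist's pose just before it. There is no depth.
- ctrl.hand_in(): hands the job in; it is judged then, once.
The state is a dict: "time": time; "joint_positions": joint angles; "dq": joint speeds; "joint_torque": joint torques, N m; "tcp_pos": TCP position; "eef_rot": TCP orientation; "wrist_force": force on the tool from outside, world axes, zero at the start; "moment": the same for the moment, N m; "gripper_width": finger opening in mm; "finger_force": force on a finger pad.
Only numpy, scipy, OpenCV 4.12 (cv2) and the standard library are available. Lean on these libraries where they do the work, as an engineer would, in place of code of your own. Each camera call takes 0.05 s, during which the arm holds its last target. There are 200 camera calls.

## Working session

There is one attempt and no reset: what is moved stays moved. The work goes in short steps, Python scripts to look and compute and a tool call to move; the robot and the scene stay as the last step left them, time stands still between calls to the robot, and variables do not carry over. Pictures are saved under pics/ and viewed, at most 14 in all, crops included, and the job is handed in when it is done.

Besides the shell and the picture viewer there is one more tool, called after "Emit:" by a JSON object that holds its "fn" and its "kwargs", one argument or row to a line. step_arm: Moves the arm, as the interface text tells. Its arguments: {"type":"object","properties":{"moves":{"type":"array"},"newtons":{"type":"number"}},"required":["moves"]}

```bash
ls; mkdir -p pics
python3 - <<'E'
from cell import ctrl, viewer
import cv2,numpy as np,pickle
s=ctrl.get_state();print(s)
d={}
for n in ["side","top","wrist"]:
    c=viewer.read_camera(n);d[n]=c
    cv2.imwrite(f"pics/{n}0.png",c["image"][:,:,::-1])
    print(n,{k:np.round(v,3).tolist() for k,v in c.items() if k!="image"})
d["state"]=s
pickle.dump(d,open("c0.pkl","wb"))
E
```

```text
pics
{'time': 0.0, 'joint_positions': array([-1.38777701e+00,  1.16493206e-01,  1.44229006e+00, -2.32708646e-05,
        1.58399211e+00, -3.78043045e-02]), 'dq': array([-0.00266362, -0.00019666,  0.00016019, -0.00124578,  0.00109915,
        0.00088666]), 'joint_torque': array([-2.56804618e-03, -7.31986356e+01, -6.32483339e+01, -2.56351750e-04,
        6.37549689e-03,  3.06994502e-05]), 'tcp_pos': array([ 147.83478183, -658.62043392,  403.94178484]), 'eef_rot': array([-3.12129218e+00, -3.46034343e-01,  1.71163731e-04]), 'wrist_force': array([-0.52429868,  0.09577974,  0.16096095]), 'moment': array([-0.03806575,  0.01431883,  0.00068862]), 'finger_force': 0.0, 'gripper_width': 85.75953531219379}
side {'fx': 505.922, 'fy': 505.922, 'cx': 313.473, 'cy': 204.718, 'cam_to_world': [[-0.891, -0.343, 0.298, 155.444], [-0.454, 0.683, -0.572, 824.691], [-0.007, -0.645, -0.765, 1194.469], [0.0, 0.0, 0.0, 1.0]]}
top {'fx': 364.542, 'fy': 364.542, 'cx': 323.063, 'cy': 199.69, 'cam_to_world': [[-0.005, -0.986, 0.169, 429.083], [-1.0, 0.007, 0.013, -37.975], [-0.014, -0.169, -0.986, 883.376], [0.0, 0.0, 0.0, 1.0]]}
wrist {'fx': 309.707, 'fy': 309.707, 'cx': 322.111, 'cy': 204.633, 'hand_eye': [[0.0, -0.96, -0.279, 70.383], [1.0, 0.0, -0.0, -0.953], [0.0, -0.279, 0.96, 31.389], [0.0, 0.0, 0.0, 1.0]]}
```

View pics/top0.png

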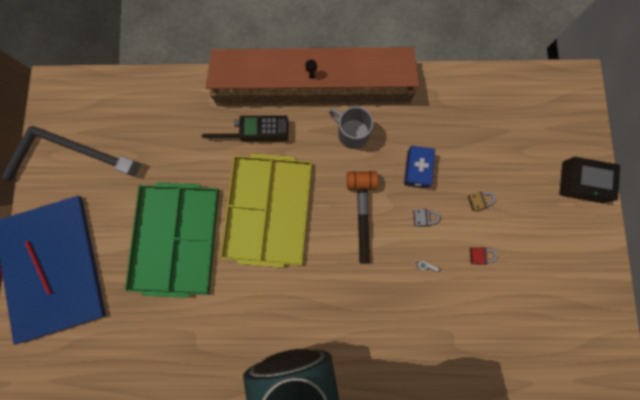

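View pics/side0.png

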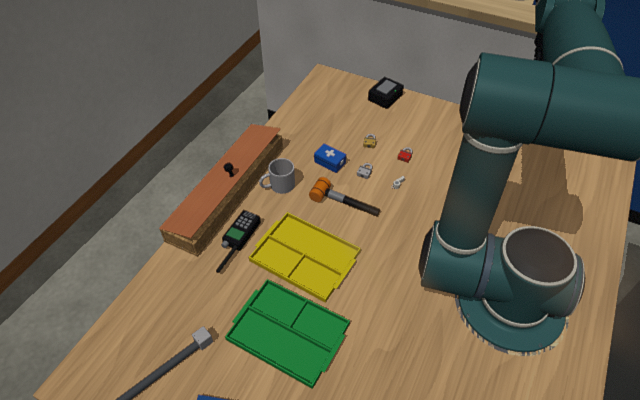

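Top view: mallet at about (363,215), head at (362,180); tin (420,167); steel padlock (427,217); brass (482,201); red (483,256); whistle (428,266). Green tray is at (174,240) with its long bay on the left. Yellow tray is at (268,212) with its long bay on the right. The side view shows the same layout.

```bash
cat > h.py <<'E'
import cv2,numpy as np,pickle
from scipy.spatial.transform import Rotation as R
def cast(c,uv,z,pose=None):
    """pixels -> world points on plane z; pose=(tcp,rotvec) for the wrist camera"""
    uv=np.atleast_2d(uv).astype(float)
    x=(uv[:,0]-c["cx"])/c["fx"]; y=(uv[:,1]-c["cy"])/c["fy"]
    if pose is None: d=np.c_[x,y,np.ones_like(x)]; M=np.array(c["cam_to_world"])
    else:
        r=np.hypot(x,y)+1e-12; d=np.c_[x/r*np.sin(r),y/r*np.sin(r),np.cos(r)]
        T=np.eye(4);T[:3,:3]=R.from_rotvec(pose[1]).as_matrix();T[:3,3]=pose[0];M=T@np.array(c["hand_eye"])
    d=d@M[:3,:3].T; o=M[:3,3]
    return (o+d*((z-o[2])/d[:,2])[:,None])[:,:2]
HSV=dict(green=((50,120,50),(75,255,255)),yellow=((26,180,90),(33,255,255)),orange=((5,200,120),(13,255,255)),
 blue=((105,150,60),(125,255,255)),red=((172,150,60),(180,255,255)))
def mask(c,lo,hi): return cv2.inRange(cv2.cvtColor(c["image"],cv2.COLOR_RGB2HSV),lo,hi)
def blobs(m,amin=15):
    cs,_=cv2.findContours(m,cv2.RETR_EXTERNAL,cv2.CHAIN_APPROX_NONE)
    return sorted([k for k in cs if cv2.contourArea(k)>=amin],key=cv2.contourArea,reverse=True)
E
python3 - <<'E'
from h import *
d=pickle.load(open("c0.pkl","rb"))
print(R.from_rotvec(d["state"]["eef_rot"]).as_matrix().round(3).tolist())
t=d["top"]; im=t["image"]; hsv=cv2.cvtColor(im,cv2.COLOR_RGB2HSV)
for n,uv in dict(tin=(412,170),brass=(477,203),steel=(421,217),red=(477,256),wh=(423,265),mal=(355,181),hand=(364,240),grip=(363,205),gr=(150,240),ye=(290,215),wood=(450,300)).items(): print(n,hsv[uv[1],uv[0]])
for n,z in dict(green=20,yellow=20,orange=23,blue=45,red=20).items():
  for cam in ("top","side"):
    b=blobs(mask(d[cam],*HSV[n]))[:2]
    for k in b:
        p=cast(d[cam],k.reshape(-1,2),z); r=cv2.minAreaRect(p.astype(np.float32))
        print(n,cam,cv2.contourArea(k),cv2.boundingRect(k),np.round(r[0],1),np.round(r[1],1),round(r[2],2))
cv2.imwrite("pics/crop0.png",cv2.resize(im[130:300,330:510,::-1],None,fx=4,fy=3.5,interpolation=cv2.INTER_CUBIC)[:600,:800])
E
```

```text
[[0.976, 0.219, -0.0], [0.219, -0.976, 0.001], [0.0, -0.001, -1.0]]
tin [111 173 118]
brass [ 18 150 133]
steel [  0  10 124]
red [  2 200 140]
wh [ 0  3 93]
mal [ 12 186 104]
hand [15 92 39]
grip [ 0  8 92]
gr [ 66 131 119]
ye [ 28 167 154]
wood [ 15 115 148]
green top 8041.0 (129, 184, 89, 112) [486.6 328.1] [189.  262.3] 88.47
green side 7398.0 (225, 279, 125, 109) [486.1 340.8] [197.  268.3] 87.44
green side 118.5 (226, 227, 18, 13) [767.9 145.1] [45.7 32. ] 0.06
yellow side 5088.5 (249, 212, 111, 89) [555.9 117. ] [197.9 268.3] 85.02
blue top 10354.0 (0, 199, 101, 143) [420.2 606.5] [282.8 201.4] 17.35
blue top 751.0 (407, 147, 26, 38) [ 653.6 -255.7] [55.5 85.1] 80.94
blue side 2016.5 (602, 0, 38, 78) [ -105.6 -1438.9] [145.1 619.1] 4.57
blue side 469.0 (315, 144, 30, 28) [ 647.  -235.4] [ 83.6 101.9] 81.53
red top 156.5 (26, 242, 25, 52) [420.8 646.7] [137.6   8.5] 30.27
```

View pics/crop0.png

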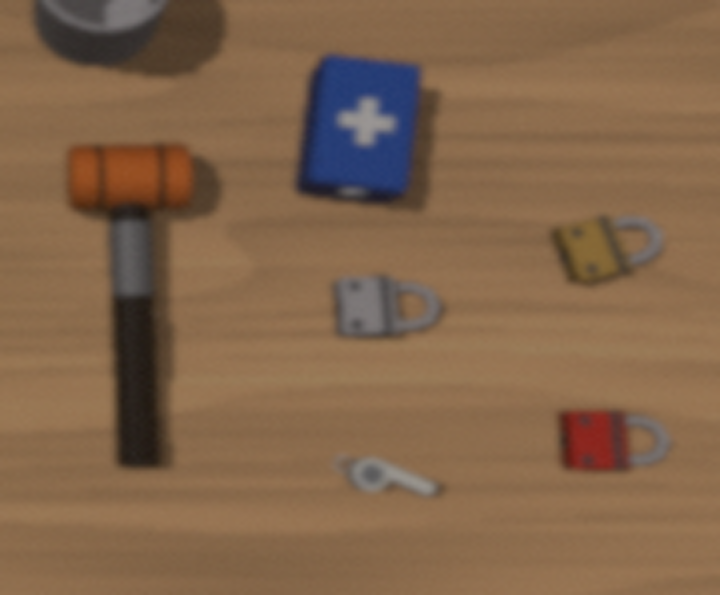

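The crop shows the mallet with its head toward +x, the tin, the steel and brass padlocks with shackles to the right (-y), and the whistle with its mouthpiece to the lower right. Next I'll hover the wrist camera over the shelf area.

Emit:
{"fn": "step_arm", "kwargs": {
  "moves": [
    {"dx": 0.05,"dy": -0.0355,"rz": 12.6},
    {"dx": 0.1,"dy": -0.071,"rz": 12.6},
    {"dx": 0.15,"dy": -0.1065,"rz": 12.6},
    {"dx": 0.2,"dy": -0.142,"rz": 12.6},
    {"dx": 0.25,"dy": -0.178,"rz": 12.6},
    {"dx": 0.3,"dy": -0.213,"rz": 12.6},
    {"dx": 0.35,"dy": -0.2485,"rz": 12.6},
    {"dx": 0.4,"dy": -0.284,"rz": 12.6},
    {"dx": 0.45,"dy": -0.32,"rz": 12.6},
    {"dx": 0.5,"dy": -0.356,"rz": 12.6}
  ]
}}

```text
invalid input
```

Emit:
{"fn": "step_arm", "kwargs": {
  "moves": [
    {"dx": 0},
    {"dx": 0},
    {"dx": 0}
  ]
}}

```text
invalid input
```

```bash
cat > snap.py <<'E'
import sys
from cell import ctrl, viewer
from h import *
n=sys.argv[1]
s=ctrl.get_state(); c=viewer.read_camera("wrist")
pickle.dump((c,s),open(n+".pkl","wb")); cv2.imwrite(f"pics/{n}.png",c["image"][:,:,::-1])
print(s["time"],s["tcp_pos"].round(1),s["eef_rot"].round(4))
E
python3 snap.py w1
```

```text
0.15 [ 147.8 -658.6  404.1] [-3.1216e+00 -3.4610e-01  1.0000e-04]
```

View pics/w1.png

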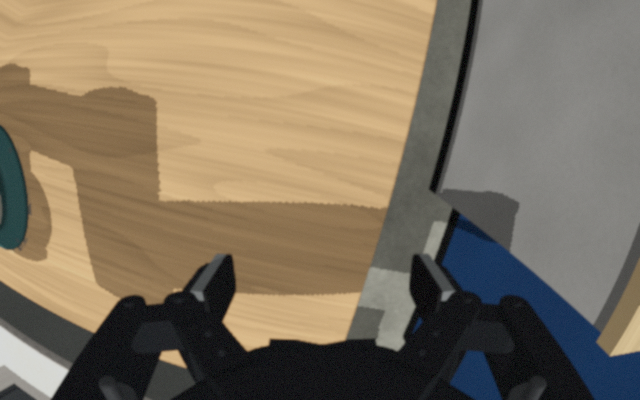

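The wrist picture shows bare table and the gripper, since the arm hasn't moved: the moves were refused. I'll retry with every field filled in.

Emit:
{"fn": "step_arm", "kwargs": {
  "moves": [
    {"rx": 0,"ry": 0,"rz": 6,"dx": 0.05,"dy": -0.0355,"dz": 0,"jaw": 1},
    {"rx": 0,"ry": 0,"rz": 12.6,"dx": 0.1,"dy": -0.071,"dz": 0,"jaw": 1},
    {"rx": 0,"ry": 0,"rz": 12.6,"dx": 0.15,"dy": -0.1065,"dz": 0,"jaw": 1},
    {"rx": 0,"ry": 0,"rz": 12.6,"dx": 0.2,"dy": -0.142,"dz": 0,"jaw": 1},
    {"rx": 0,"ry": 0,"rz": 12.6,"dx": 0.25,"dy": -0.178,"dz": 0,"jaw": 1},
    {"rx": 0,"ry": 0,"rz": 12.6,"dx": 0.3,"dy": -0.213,"dz": 0,"jaw": 1},
    {"rx": 0,"ry": 0,"rz": 12.6,"dx": 0.35,"dy": -0.2485,"dz": 0,"jaw": 1},
    {"rx": 0,"ry": 0,"rz": 12.6,"dx": 0.4,"dy": -0.284,"dz": 0,"jaw": 1},
    {"rx": 0,"ry": 0,"rz": 12.6,"dx": 0.45,"dy": -0.32,"dz": 0,"jaw": 1},
    {"rx": 0,"ry": 0,"rz": 12.6,"dx": 0.5,"dy": -0.356,"dz": 0,"jaw": 1}
  ],
  "newtons": 50
}}

```text
time: 1.45
tcp_pos: [558.7, -199.9, 404.8]
eef_rot: [3.141, 0.001, 0.0]
wrist_force: [0.3, -0.8, 1.0]
gripper_width: 85.0
finger_force: 0.0
```

Emit:
{"fn": "step_arm", "kwargs": {
  "moves": [
    {"rx": 0,"ry": 0,"rz": 0,"dx": 0,"dy": 0,"dz": 0,"jaw": 1},
    {"rx": 0,"ry": 0,"rz": 0,"dx": 0,"dy": 0,"dz": 0,"jaw": 1},
    {"rx": 0,"ry": 0,"rz": 0,"dx": 0,"dy": 0,"dz": 0,"jaw": 1}
  ]
}}

```text
time: 1.82
tcp_pos: [557.1, -202.6, 404.8]
eef_rot: [3.141, -0.001, 0.0]
wrist_force: [0.5, -0.6, -1.4]
gripper_width: 85.4
finger_force: 0.0
```

```bash
python3 snap.py w2
```

```text
1.825 [ 557.1 -202.6  404.8] [ 3.1414e+00 -7.0000e-04  1.0000e-04]
```

View pics/w2.png

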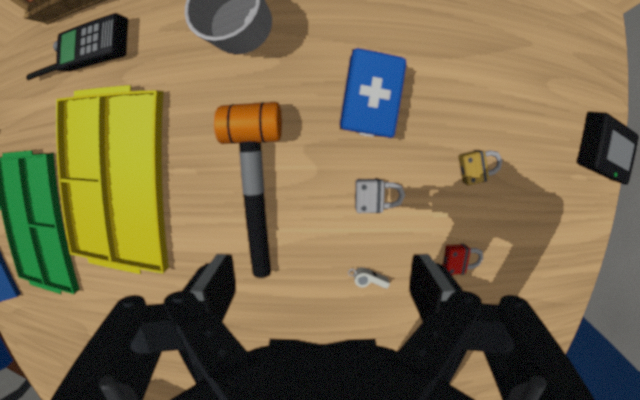

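The wrist view shows the mallet head at (248,123), handle end at (260,275), tin (374,92), steel padlock (370,196), brass (474,167), red (457,260), whistle (365,280) and both trays at left. I'll measure all of these.

```bash
cat > meas.py <<'E'
from h import *
c,s=pickle.load(open("w2.pkl","rb")); pose=(s["tcp_pos"],s["eef_rot"])
t=pickle.load(open("c0.pkl","rb"))["top"]
def sel(name,c,box,f,z,pose=None):
    x0,y0,x1,y1=box; hsv=cv2.cvtColor(c["image"],cv2.COLOR_RGB2HSV).astype(int)
    m=np.zeros(hsv.shape[:2],np.uint8); m[y0:y1,x0:x1]=f(hsv[...,0],hsv[...,1],hsv[...,2])[y0:y1,x0:x1]*255
    k=blobs(m,8)
    if not k: print(name,"none");return
    k=k[0]; r=cv2.minAreaRect(cast(c,k.reshape(-1,2),z,pose).astype(np.float32))
    print(name,cv2.boundingRect(k),"ctr",np.round(r[0],1),"size",np.round(r[1],1),"ang",round(r[2],1))
org=lambda h,s,v:(h<14)&(s>200)&(v>90); blu=lambda h,s,v:(h>100)&(h<130)&(s>120)
blk=lambda h,s,v:(v<75); grey=lambda h,s,v:(s<60); bra=lambda h,s,v:(h>18)&(s>140)&(v>50); red=lambda h,s,v:((h<6)|(h>170))&(s>170)
nonwood=lambda h,s,v:(s<60)
print("--wrist")
sel("head",c,(205,85,300,160),org,23,pose); sel("hgrey",c,(225,135,280,200),grey,19,pose); sel("hblack",c,(235,185,285,285),blk,15,pose)
sel("tin",c,(330,40,415,145),lambda h,s,v:((h>100)&(h<130)&(s>120)),22.5,pose)
sel("steel",c,(345,170,412,222),grey,10,pose); sel("brass",c,(455,140,492,190),bra,10,pose)
sel("brsh",c,(455,140,510,190),grey,10,pose)
sel("red",c,(438,240,490,280),red,10,pose); sel("whis",c,(340,265,400,295),grey,9.5,pose)
sel("green",c,(0,140,90,300),lambda h,s,v:(h>50)&(h<80)&(s>120),10,pose); sel("yellow",c,(40,70,185,285),lambda h,s,v:(h>25)&(h<35)&(s>180),10,pose)
print("--top")
to=lambda h,s,v:(h<14)&(s>160)&(v>60)
sel("head",t,(340,165,385,198),to,23); sel("hgrey",t,(350,185,380,215),lambda h,s,v:(s<50),19); sel("hblack",t,(350,200,380,270),lambda h,s,v:v<60,15)
sel("tin",t,(400,140,440,195),blu,22.5); sel("green",t,(120,170,225,305),lambda h,s,v:(h>50)&(h<80)&(s>90),10); sel("yellow",t,(215,145,320,275),lambda h,s,v:(h>24)&(h<35)&(s>125),10)
sel("brass",t,(465,185,500,215),lambda h,s,v:(h>17)&(s>130),10); sel("steel",t,(410,205,445,230),grey,10); sel("whis",t,(410,255,445,278),grey,10)
E
python3 meas.py
```

```text
--wrist
head none
hgrey (240, 143, 24, 57) ctr [ 565.4 -118.1] size [68.2 25.9] ang 1.5
hblack (244, 185, 27, 92) ctr [ 485.8 -120.1] size [123.6  25.1] ang 1.7
tin (341, 49, 64, 88) ctr [ 656.8 -259.3] size [62.7 94.2] ang 81.3
steel (355, 179, 50, 34) ctr [ 533.1 -272.8] size [61.2 41.8] ang 89.8
brass (459, 151, 24, 34) ctr [ 570.6 -393.2] size [42.4 30. ] ang 16.3
brsh (486, 151, 16, 24) ctr [ 581.2 -428.2] size [32.9 22.5] ang 16.9
red (443, 245, 22, 29) ctr [ 441.9 -385.1] size [44.5 31. ] ang 0.2
whis (348, 268, 42, 21) ctr [ 415.5 -264.4] size [61.9 28.1] ang 67.8
green (0, 151, 79, 142) ctr [483.  340.2] size [217.9 272.7] ang 87.3
yellow (57, 86, 110, 187) ctr [553.7 116.6] size [209.9 273.4] ang 84.6
--top
head (347, 172, 32, 18) ctr [ 622.8 -121.6] size [75. 42.] ang 89.5
hgrey (358, 191, 10, 24) ctr [ 569.7 -120.8] size [21.6 56. ] ang 88.8
hblack (359, 214, 11, 49) ctr [ 485.5 -122.4] size [113.5  22.4] ang 0.5
tin (406, 147, 28, 38) ctr [ 659.6 -261.4] size [60.5 90.7] ang 81.4
green (126, 183, 92, 114) ctr [487.7 336.1] size [195.5 268.7] ang 87.3
yellow (221, 154, 90, 113) ctr [557.5 110.2] size [194.7 271. ] ang 84.8
brass (469, 193, 15, 17) ctr [ 571.8 -395.7] size [38.4 27.9] ang 14.3
steel (414, 209, 26, 17) ctr [ 534.8 -274.3] size [60.  38.7] ang 89.6
whis (417, 261, 22, 11) ctr [ 419.7 -270.7] size [49.9 19.6] ang 82.7
```

Emit:
{"fn": "step_arm", "kwargs": {
  "moves": [
    {"rx": 0,"ry": 0,"rz": 0,"dx": -0.01,"dy": -0.055,"dz": 0,"jaw": 1},
    {"rx": 0,"ry": 0,"rz": 0,"dx": -0.02,"dy": -0.11,"dz": 0,"jaw": 1},
    {"rx": 0,"ry": 0,"rz": 0,"dx": -0.03,"dy": -0.165,"dz": 0,"jaw": 1},
    {"rx": 0,"ry": 0,"rz": 0,"dx": -0.04,"dy": -0.22,"dz": 0,"jaw": 1},
    {"rx": 0,"ry": 0,"rz": 0,"dx": -0.05,"dy": -0.275,"dz": 0,"jaw": 1},
    {"rx": 0,"ry": 0,"rz": 0,"dx": -0.055,"dy": -0.33,"dz": 0,"jaw": 1},
    {"rx": 0,"ry": 0,"rz": 0,"dx": -0.055,"dy": -0.385,"dz": 0,"jaw": 1},
    {"rx": 0,"ry": 0,"rz": 0,"dx": -0.055,"dy": -0.43,"dz": 0,"jaw": 1},
    {"rx": 0,"ry": 0,"rz": 0,"dx": -0.055,"dy": -0.43,"dz": 0,"jaw": 1},
    {"rx": 0,"ry": 0,"rz": 0,"dx": -0.055,"dy": -0.43,"dz": 0,"jaw": 1}
  ]
}}

```text
time: 3.12
tcp_pos: [502.5, 227.3, 404.7]
eef_rot: [3.141, 0.0, 0.0]
wrist_force: [0.1, 0.1, -0.4]
gripper_width: 85.3
finger_force: 0.0
```

```bash
python3 snap.py w3
```

```text
3.125 [502.5 227.3 404.7] [3.1413e+00 4.0000e-04 1.0000e-04]
```

View pics/w3.png

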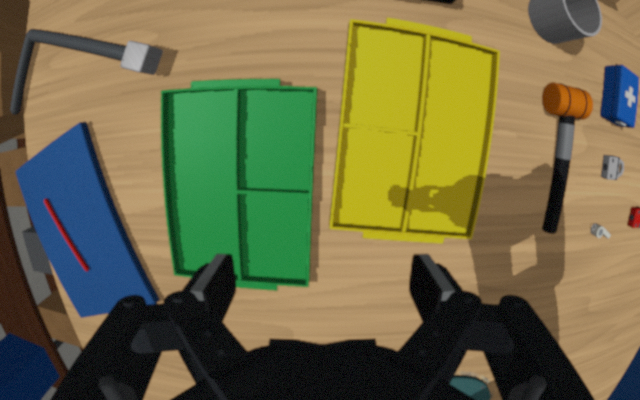

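This view shows both trays whole. Green rim corners: (163,91), (317,88), (309,286), (175,275). Yellow: (350,21), (497,50), (472,238), (332,228). Dividers: green T at (240,190), yellow T at (416,134).

```bash
cat > tray.py <<'E'
from h import *
c,s=pickle.load(open("w3.pkl","rb")); pose=(s["tcp_pos"],s["eef_rot"])
for n,lo,hi,P,D in (("green",(50,110,40),(80,255,255),[(163,91),(317,88),(309,286),(175,275)],[(240,90),(240,190),(242,280),(309,190)]),
              ("yellow",(24,160,60),(35,255,255),[(350,21),(497,50),(472,238),(332,228)],[(428,33),(416,134),(405,232),(344,125)])):
    k=blobs(mask(c,lo,hi))[0]; r=cv2.minAreaRect(cast(c,k.reshape(-1,2),10,pose).astype(np.float32))
    p=cast(c,P,20,pose); print(n,np.round(r[0],1),np.round(r[1],1),round(r[2],1),cv2.boundingRect(k))
    print(" corners",p.round(1).tolist(),"mean",p.mean(0).round(1),"sides",np.linalg.norm(p-np.roll(p,-1,0),axis=1).round(1),
      "yaw",[round(float(np.degrees(np.arctan2(*(a-b)[::-1]))),1) for a,b in ((p[0],p[3]),(p[1],p[2]))])
    print(" div",cast(c,D,19,pose).round(1).tolist())
E
python3 tray.py
```

```text
green [484.6 339. ] [197.5 274.1] 87.3 (161, 79, 156, 211)
 corners [[615.0, 423.1], [606.0, 233.9], [358.2, 245.5], [366.3, 436.3]] mean [486.4 334.7] sides [189.4 248.  191.  249. ] yaw [-3.0, -2.7]
 div [[606.8, 322.5], [488.1, 327.1], [364.3, 335.8], [487.7, 243.6]]
yellow [555.5 109.5] [199.2 275.4] 84.8 (329, 18, 171, 225)
 corners [[686.6, 196.7], [671.9, 9.1], [423.5, 27.1], [440.5, 216.1]] mean [555.6 112.3] sides [188.1 249.  189.8 246.9] yaw [-4.5, -4.1]
 div [[679.5, 104.0], [555.9, 118.3], [434.0, 124.0], [563.8, 203.4]]
```

Emit:
{"fn": "step_arm", "kwargs": {
  "moves": [
    {"rx": 0,"ry": 0,"rz": -1.3,"dx": 0.011,"dy": 0.057,"dz": 0.02,"jaw": 1},
    {"rx": 0,"ry": 0,"rz": -1.3,"dx": 0.022,"dy": 0.114,"dz": 0.04,"jaw": 1},
    {"rx": 0,"ry": 0,"rz": -1.3,"dx": 0.033,"dy": 0.171,"dz": 0.06,"jaw": 1},
    {"rx": 0,"ry": 0,"rz": -1.3,"dx": 0.044,"dy": 0.228,"dz": 0.08,"jaw": 1},
    {"rx": 0,"ry": 0,"rz": -1.3,"dx": 0.055,"dy": 0.285,"dz": 0.1,"jaw": 1},
    {"rx": 0,"ry": 0,"rz": -1.3,"dx": 0.068,"dy": 0.346,"dz": 0.1,"jaw": 1},
    {"rx": 0,"ry": 0,"rz": -1.3,"dx": 0.068,"dy": 0.346,"dz": 0.13,"jaw": 0.3},
    {"rx": 0,"ry": 0,"rz": -1.3,"dx": 0.068,"dy": 0.346,"dz": 0.15,"jaw": 0.3},
    {"rx": 0,"ry": 0,"rz": -1.3,"dx": 0.068,"dy": 0.346,"dz": 0.15,"jaw": 0.3},
    {"rx": 0,"ry": 0,"rz": -1.3,"dx": 0.068,"dy": 0.346,"dz": 0.15,"jaw": 0.3}
  ]
}}

```text
time: 4.42
tcp_pos: [570.7, -117.4, 255.8]
eef_rot: [3.141, 0.038, 0.002]
wrist_force: [0.8, -0.7, 0.2]
gripper_width: 55.5
finger_force: 0.0
```

```bash
python3 snap.py w4
```

```text
4.425 [ 570.7 -117.4  255.8] [3.1411e+00 3.8000e-02 1.6000e-03]
```

View pics/w4.png

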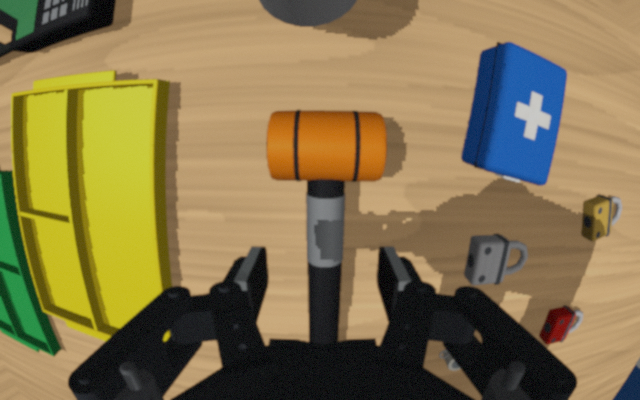

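The view shows the mallet centred between the fingers: head at (326,146), handle at column 325, finger midline at about 322. A quick check of the head position:

Run:
```python
from h import *
c,s=pickle.load(open("w4.pkl","rb")); pose=(s["tcp_pos"],s["eef_rot"])
m=mask(c,(3,180,80),(16,255,255)); m[:,:220]=0;m[:100]=0;m[200:]=0;m[:,420:]=0
k=blobs(m)[0]; r=cv2.minAreaRect(cast(c,k.reshape(-1,2),23,pose).astype(np.float32)); print(r)
print(cast(c,[(325,200),(325,240),(323,320),(325,265)],20,pose).round(1))
```

```text
((622.4839477539062, -117.90940856933594), (45.44188690185547, 38.03166961669922), 1.415823221206665)
[[ 585.2 -118.2]
 [ 555.6 -119. ]
 [ 484.3 -119.4]
 [ 535.5 -119.6]]
```

Emit:
{"fn": "step_arm", "kwargs": {
  "moves": [
    {"rx": 0,"ry": 0,"rz": 0,"dx": 0,"dy": 0.001,"dz": 0.035,"jaw": 0.3},
    {"rx": 0,"ry": 0,"rz": 0,"dx": 0,"dy": 0.001,"dz": 0.06,"jaw": 0.3},
    {"rx": 0,"ry": 0,"rz": 0,"dx": 0,"dy": 0.001,"dz": 0.078,"jaw": 0.3},
    {"rx": 0,"ry": 0,"rz": 0,"dx": 0,"dy": 0.001,"dz": 0.078,"jaw": 0.3},
    {"rx": 0,"ry": 0,"rz": 0,"dx": 0,"dy": 0.001,"dz": 0.078,"jaw": -0.2},
    {"rx": 0,"ry": 0,"rz": 0,"dx": 0,"dy": 0.001,"dz": 0.078,"jaw": -1},
    {"rx": 0,"ry": 0,"rz": 0,"dx": 0,"dy": 0.001,"dz": 0.078,"jaw": -1},
    {"rx": 0,"ry": 0,"rz": 0,"dx": 0,"dy": 0.001,"dz": 0.078,"jaw": -1},
    {"rx": 0,"ry": 0,"rz": 0,"dx": 0,"dy": 0.001,"dz": 0.078,"jaw": -1}
  ],
  "newtons": 60
}}

```text
time: 5.6
tcp_pos: [571.1, -118.8, 178.3]
eef_rot: [3.141, 0.037, 0.003]
wrist_force: [-1.1, 0.9, 5.2]
gripper_width: 24.5
finger_force: 58.5
```

Emit:
{"fn": "step_arm", "kwargs": {
  "moves": [
    {"rx": 0,"ry": 0,"rz": 0,"dx": 0,"dy": 0,"dz": -0.03,"jaw": -1},
    {"rx": 0,"ry": 0,"rz": 0,"dx": 0,"dy": 0,"dz": -0.08,"jaw": -1},
    {"rx": 0,"ry": 0,"rz": 0.5,"dx": -0.003,"dy": -0.038,"dz": -0.1,"jaw": -1},
    {"rx": 0,"ry": 0,"rz": 1,"dx": -0.006,"dy": -0.09,"dz": -0.1,"jaw": -1},
    {"rx": 0,"ry": 0,"rz": 1.5,"dx": -0.01,"dy": -0.145,"dz": -0.1,"jaw": -1},
    {"rx": 0,"ry": 0,"rz": 2,"dx": -0.014,"dy": -0.2,"dz": -0.1,"jaw": -1},
    {"rx": 0,"ry": 0,"rz": 2.5,"dx": -0.018,"dy": -0.255,"dz": -0.1,"jaw": -1},
    {"rx": 0,"ry": 0,"rz": 3,"dx": -0.022,"dy": -0.31,"dz": -0.1,"jaw": -1},
    {"rx": 0,"ry": 0,"rz": 3.5,"dx": -0.026,"dy": -0.365,"dz": -0.1,"jaw": -1},
    {"rx": 0,"ry": 0,"rz": 4.1,"dx": -0.03,"dy": -0.41,"dz": -0.1,"jaw": -1}
  ]
}}

```text
time: 6.85
tcp_pos: [530.4, 292.5, 277.3]
eef_rot: [-3.14, 0.075, -0.001]
wrist_force: [1.0, -0.5, -2.8]
gripper_width: 24.0
finger_force: 59.6
```

```bash
cat > go.py <<'E'
# usage: go.py x y z yaw_deg -> deltas from the measured pose, in the tool's axes
import sys
from cell import ctrl
from h import *
s=ctrl.get_state(); x,y,z,yaw=map(float,sys.argv[1:5])
M=R.from_rotvec(s["eef_rot"]).as_matrix(); d=M.T@(np.array([x,y,z])-s["tcp_pos"])
y0=np.degrees(np.arctan2(M[1,0],M[0,0]))
print("t %.2f"%s["time"],s["tcp_pos"].round(1),"yaw %.2f"%y0,"dxyz m",(d/1e3).round(4),"rz %.2f"%((y0-yaw+90)%180-90),"j6 %.2f"%s["joint_positions"][5],"w %.1f F %.0f"%(s["gripper_width"],s["finger_force"]),s["wrist_force"].round(1))
E
python3 go.py 523.7 378.7 183 -2.8
```

```text
t 6.85 [530.4 292.5 277.3] yaw -2.73 dxyz m [-0.0109 -0.0858  0.0944] rz 0.07 j6 2.08 w 24.0 F 60 [ 1.  -0.5 -2.8]
```

Emit:
{"fn": "step_arm", "kwargs": {
  "moves": [
    {"rx": 0,"ry": 0,"rz": 0,"dx": -0.006,"dy": -0.045,"dz": 0,"jaw": -1},
    {"rx": 0,"ry": 0,"rz": 0,"dx": -0.011,"dy": -0.086,"dz": 0.02,"jaw": -1},
    {"rx": 0,"ry": 0,"rz": 0,"dx": -0.011,"dy": -0.086,"dz": 0.04,"jaw": -1},
    {"rx": 0,"ry": 0,"rz": 0,"dx": -0.011,"dy": -0.086,"dz": 0.04,"jaw": -1},
    {"rx": 0,"ry": 0,"rz": 0,"dx": -0.011,"dy": -0.086,"dz": 0.04,"jaw": -1}
  ]
}}

```text
time: 7.48
tcp_pos: [524.5, 376.2, 237.6]
eef_rot: [-3.14, 0.077, -0.001]
wrist_force: [-0.1, 0.1, -1.7]
gripper_width: 24.1
finger_force: 59.6
```

```bash
python3 go.py 523.7 378.7 183 -2.8; python3 snap.py w5
```

```text
t 7.47 [524.5 376.2 237.6] yaw -2.80 dxyz m [-0.001  -0.0025  0.0546] rz 0.00 j6 2.20 w 24.1 F 60 [-0.1  0.1 -1.7]
7.475 [524.5 376.2 237.6] [-3.1403e+00  7.6700e-02 -1.1000e-03]
```

View pics/w5.png

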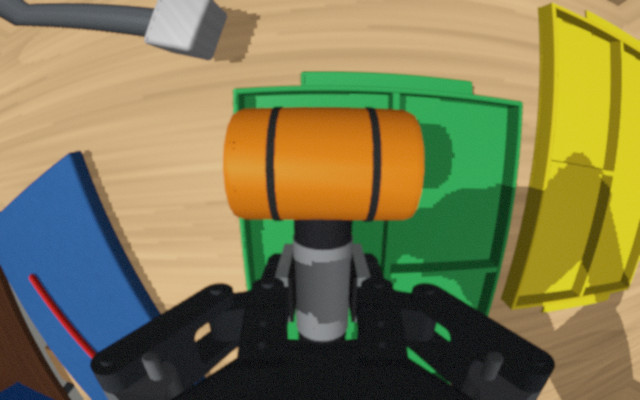

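The mallet is level in the grip over the long bay. Rim corners are at (236,89) and (521,102), the divider's far end at (397,95).

Run:
```python
from h import *
c,s=pickle.load(open("w5.pkl","rb")); pose=(s["tcp_pos"],s["eef_rot"])
p=cast(c,[(235,89),(522,102),(397,95),(497,268),(390,268)],20,pose); print(p.round(1))
a,b=p[0],p[1]; u=(a-b)/np.linalg.norm(a-b); x=np.array([u[1],-u[0]]); print(np.linalg.norm(a-b),np.degrees(np.arctan2(*x[::-1])),"centre",(a+b)/2-126.5*x)
```

```text
[[616.1 425.4]
 [607.2 236. ]
 [607.1 327.9]
 [483.8 245. ]
 [493.2 331.9]]
189.63339888409396 -2.707261604654285 centre [485.28066105 336.70007541]
```

Emit:
{"fn": "step_arm", "kwargs": {
  "moves": [
    {"rx": 0,"ry": 0,"rz": 0,"dx": -0.001,"dy": -0.003,"dz": 0.02,"jaw": -1},
    {"rx": 0,"ry": 0,"rz": 0,"dx": -0.001,"dy": -0.003,"dz": 0.035,"jaw": -1},
    {"rx": 0,"ry": 0,"rz": 0,"dx": -0.001,"dy": -0.003,"dz": 0.045,"jaw": -1},
    {"rx": 0,"ry": 0,"rz": 0,"dx": -0.001,"dy": -0.003,"dz": 0.05,"jaw": -1},
    {"rx": 0,"ry": 0,"rz": 0,"dx": -0.001,"dy": -0.003,"dz": 0.053,"jaw": -1},
    {"rx": 0,"ry": 0,"rz": 0,"dx": -0.001,"dy": -0.003,"dz": 0.0545,"jaw": -1},
    {"rx": 0,"ry": 0,"rz": 0,"dx": -0.001,"dy": -0.003,"dz": 0.0545,"jaw": -1}
  ]
}}

```text
time: 8.4
tcp_pos: [523.4, 380.0, 182.5]
eef_rot: [-3.14, 0.075, -0.001]
wrist_force: [-0.3, -0.1, -2.7]
gripper_width: 24.0
finger_force: 59.9
```

Emit:
{"fn": "step_arm", "kwargs": {
  "moves": [
    {"rx": 0,"ry": 0,"rz": 0,"dx": 0,"dy": 0,"dz": 0.0005,"jaw": -1},
    {"rx": 0,"ry": 0,"rz": 0,"dx": 0,"dy": 0,"dz": 0.001,"jaw": -1},
    {"rx": 0,"ry": 0,"rz": 0,"dx": 0,"dy": 0,"dz": 0.001,"jaw": -1}
  ]
}}

```text
time: 8.78
tcp_pos: [523.4, 380.0, 182.2]
eef_rot: [-3.14, 0.075, -0.001]
wrist_force: [-3.7, -1.4, 7.8]
gripper_width: 24.3
finger_force: 60.8
```

Emit:
{"fn": "step_arm", "kwargs": {
  "moves": [
    {"rx": 0,"ry": 0,"rz": 0,"dx": 0,"dy": 0,"dz": -0.0005,"jaw": -0.35},
    {"rx": 0,"ry": 0,"rz": 0,"dx": 0,"dy": 0,"dz": -0.0005,"jaw": -0.1},
    {"rx": 0,"ry": 0,"rz": 0,"dx": 0,"dy": 0,"dz": -0.0005,"jaw": 0.1},
    {"rx": 0,"ry": 0,"rz": 0,"dx": 0,"dy": 0,"dz": -0.0005,"jaw": 0.15},
    {"rx": 0,"ry": 0,"rz": 0,"dx": 0,"dy": 0,"dz": -0.02,"jaw": 0.15},
    {"rx": 0,"ry": 0,"rz": 0,"dx": 0,"dy": 0,"dz": -0.06,"jaw": 0.15},
    {"rx": 0,"ry": 0,"rz": 0,"dx": 0,"dy": 0,"dz": -0.12,"jaw": 0.15},
    {"rx": 0,"ry": 0,"rz": 0,"dx": 0,"dy": 0,"dz": -0.12,"jaw": 0.15}
  ]
}}

```text
time: 9.78
tcp_pos: [523.8, 380.2, 308.4]
eef_rot: [-3.135, 0.075, -0.012]
wrist_force: [0.2, 0.3, -0.5]
gripper_width: 49.0
finger_force: 0.0
```

```bash
python3 go.py 534 -259.5 300 90; python3 snap.py w6
```

```text
t 9.78 [523.8 380.2 308.4] yaw -2.75 dxyz m [0.0408 0.6386 0.0052] rz 87.25 j6 2.21 w 49.0 F 0 [ 0.2  0.3 -0.5]
9.775 [523.8 380.2 308.4] [-3.1354  0.0753 -0.0118]
```

View pics/w6.png

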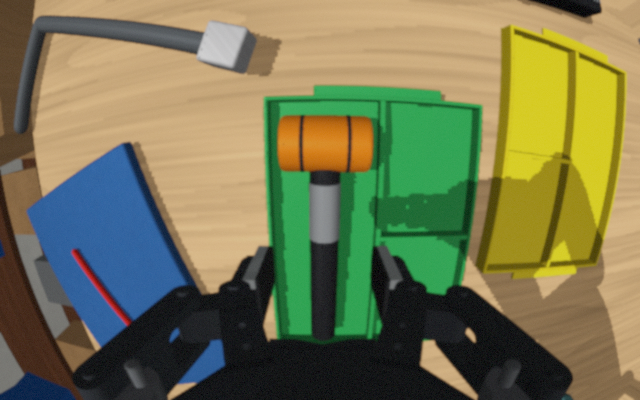

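The mallet lies flat and centred in the green long bay, with its head at (326,143). Next is the steel padlock.

Emit:
{"fn": "step_arm", "kwargs": {
  "moves": [
    {"rx": 0,"ry": 0,"rz": -9,"dx": 0.004,"dy": 0.06,"dz": 0,"jaw": 0.5},
    {"rx": 0,"ry": 0,"rz": -18,"dx": 0.008,"dy": 0.12,"dz": 0,"jaw": 0.5},
    {"rx": 0,"ry": 0,"rz": -27,"dx": 0.012,"dy": 0.18,"dz": 0,"jaw": 0.5},
    {"rx": 0,"ry": 0,"rz": -36,"dx": 0.016,"dy": 0.24,"dz": 0,"jaw": 0.5},
    {"rx": 0,"ry": 0,"rz": -45,"dx": 0.02,"dy": 0.3,"dz": 0,"jaw": 0.5},
    {"rx": 0,"ry": 0,"rz": -54,"dx": 0.024,"dy": 0.36,"dz": 0,"jaw": 0.5},
    {"rx": 0,"ry": 0,"rz": -63,"dx": 0.028,"dy": 0.42,"dz": 0,"jaw": 0.5},
    {"rx": 0,"ry": 0,"rz": -72,"dx": 0.032,"dy": 0.48,"dz": 0,"jaw": 0.5},
    {"rx": 0,"ry": 0,"rz": -81,"dx": 0.036,"dy": 0.54,"dz": 0,"jaw": 0.5},
    {"rx": 0,"ry": 0,"rz": -90,"dx": 0.04,"dy": 0.59,"dz": 0,"jaw": 0.5}
  ]
}}

```text
time: 11.08
tcp_pos: [534.4, -213.5, 300.9]
eef_rot: [-2.269, -2.172, 0.0]
wrist_force: [0.1, 0.4, -1.3]
gripper_width: 64.3
finger_force: 0.0
```

```bash
python3 go.py 534 -259.5 270 90
```

```text
t 11.07 [ 534.4 -213.5  300.9] yaw 87.50 dxyz m [-0.046   0.0017  0.0309] rz -2.50 j6 -0.38 w 64.3 F 0 [ 0.1  0.4 -1.3]
```

Emit:
{"fn": "step_arm", "kwargs": {
  "moves": [
    {"rx": 0,"ry": 0,"rz": -2.5,"dx": -0.025,"dy": 0.001,"dz": 0.01,"jaw": 0.5},
    {"rx": 0,"ry": 0,"rz": -2.5,"dx": -0.046,"dy": 0.001,"dz": 0.03,"jaw": 0.5},
    {"rx": 0,"ry": 0,"rz": -2.5,"dx": -0.046,"dy": 0.001,"dz": 0.03,"jaw": 0.5},
    {"rx": 0,"ry": 0,"rz": -2.5,"dx": -0.046,"dy": 0.001,"dz": 0.03,"jaw": 0.5}
  ]
}}

```text
time: 11.58
tcp_pos: [533.8, -256.7, 271.0]
eef_rot: [-2.226, -2.216, -0.0]
wrist_force: [-0.6, 0.1, 1.3]
gripper_width: 64.0
finger_force: 0.0
```

```bash
python3 snap.py w7;  python3 go.py 534 -259.5 270 90
```

```text
11.575 [ 533.8 -256.7  271. ] [-2.2261 -2.2158 -0.    ]
t 11.62 [ 533.9 -256.6  271.4] yaw 89.77 dxyz m [-0.0029  0.0001  0.0014] rz -0.23 j6 -0.49 w 64.3 F 0 [-0.4  0.6 -0. ]
```

View pics/w7.png

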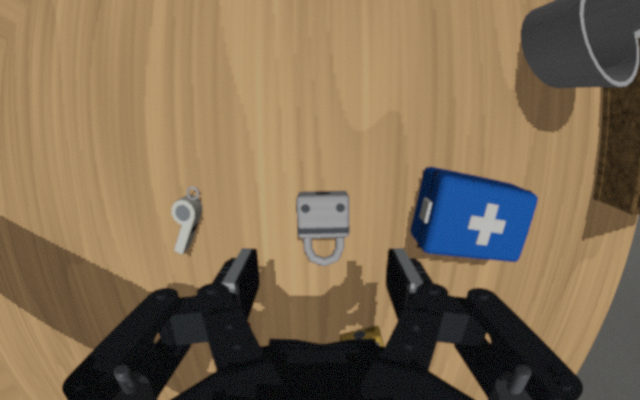

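This shows the steel padlock body at about (323,214) with the shackle down to (323,265), the whistle barrel at (183,210) with its mouthpiece end at (182,250), and the tin at (475,215).

Run:
```python
from h import *
c,s=pickle.load(open("w7.pkl","rb")); pose=(s["tcp_pos"],s["eef_rot"])
def sel(n,box,f,z):
    x0,y0,x1,y1=box; H=cv2.cvtColor(c["image"],cv2.COLOR_RGB2HSV).astype(int)
    m=np.zeros(H.shape[:2],np.uint8); m[y0:y1,x0:x1]=f(H[...,0],H[...,1],H[...,2])[y0:y1,x0:x1]*255
    k=blobs(m)[0]; q=cast(c,k.reshape(-1,2),z,pose); r=cv2.minAreaRect(q.astype(np.float32))
    print(n,cv2.boundingRect(k),np.round(r[0],1),np.round(r[1],1),round(r[2],1),"x",q[:,0].min().round(1),q[:,0].max().round(1),"y",q[:,1].min().round(1),q[:,1].max().round(1))
g=lambda h,s,v:s<60
sel("steel",(285,180,362,275),g,10); sel("whis",(160,182,210,262),g,9.5)
sel("tin",(400,155,545,275),lambda h,s,v:(h>100)&(h<130)&(s>120),22.5)
print(cast(c,[(297,192),(349,192),(298,236),(349,236)],20,pose).round(1).tolist())
print("whistle barrel",cast(c,[(183,210)],19,pose),"mouth end",cast(c,[(182,250)],15,pose), "ring",cast(c,[(194,193)],8,pose))
```

```text
steel (296, 191, 53, 75) [ 533.4 -272.3] [40.4 62.8] 1.2 x 512.8 553.6 y -303.6 -240.7
whis (171, 186, 31, 68) [ 415.  -264.3] [64.  26.4] 63.0 x 401.6 434.2 y -295.6 -235.4
tin (412, 168, 125, 93) [ 659.8 -260.9] [ 67.  113.1] 81.3 x 602.1 719.0 y -301.0 -220.0
[[514.8, -238.9], [552.8, -239.1], [514.5, -273.5], [553.6, -273.7]]
whistle barrel [[ 421.72816812 -252.84311836]] mouth end [[ 412.80140913 -289.98069298]] ring [[ 428.41247753 -241.69013525]]
```

Emit:
{"fn": "step_arm", "kwargs": {
  "moves": [
    {"rx": 0,"ry": 0,"rz": 0,"dx": -0.001,"dy": 0,"dz": 0.04,"jaw": 0.4},
    {"rx": 0,"ry": 0,"rz": 0,"dx": -0.001,"dy": 0,"dz": 0.075,"jaw": 0.4},
    {"rx": 0,"ry": 0,"rz": 0,"dx": -0.001,"dy": 0,"dz": 0.09,"jaw": 0.4},
    {"rx": 0,"ry": 0,"rz": 0,"dx": -0.001,"dy": 0,"dz": 0.0965,"jaw": 0.4},
    {"rx": 0,"ry": 0,"rz": 0,"dx": -0.001,"dy": 0,"dz": 0.0965,"jaw": 0.2},
    {"rx": 0,"ry": 0,"rz": 0,"dx": -0.001,"dy": 0,"dz": 0.0965,"jaw": 0},
    {"rx": 0,"ry": 0,"rz": 0,"dx": -0.001,"dy": 0,"dz": 0.0965,"jaw": -1},
    {"rx": 0,"ry": 0,"rz": 0,"dx": -0.001,"dy": 0,"dz": 0.0965,"jaw": -1},
    {"rx": 0,"ry": 0,"rz": 0,"dx": -0.001,"dy": 0,"dz": 0.0965,"jaw": -1}
  ],
  "newtons": 50
}}

```text
time: 12.75
tcp_pos: [534.1, -258.5, 176.2]
eef_rot: [2.225, 2.215, 0.001]
wrist_force: [-0.7, 1.7, 6.6]
gripper_width: 38.7
finger_force: 51.2
```

```bash
python3 go.py 546 298 275 87.2
```

```text
t 12.75 [ 534.1 -258.5  176.2] yaw 89.75 dxyz m [ 0.5565  0.0096 -0.0993] rz 2.55 j6 -0.49 w 38.7 F 51 [-0.7  1.7  6.6]
```

Emit:
{"fn": "step_arm", "kwargs": {
  "moves": [
    {"rx": 0,"ry": 0,"rz": 0,"dx": 0,"dy": 0,"dz": -0.03,"jaw": -1},
    {"rx": 0,"ry": 0,"rz": 0,"dx": 0,"dy": 0,"dz": -0.08,"jaw": -1},
    {"rx": 0,"ry": 0,"rz": 0,"dx": 0.03,"dy": 0.001,"dz": -0.1,"jaw": -1},
    {"rx": 0,"ry": 0,"rz": 0,"dx": 0.085,"dy": 0.002,"dz": -0.1,"jaw": -1},
    {"rx": 0,"ry": 0,"rz": 1,"dx": 0.145,"dy": 0.003,"dz": -0.1,"jaw": -1},
    {"rx": 0,"ry": 0,"rz": 1,"dx": 0.205,"dy": 0.004,"dz": -0.1,"jaw": -1},
    {"rx": 0,"ry": 0,"rz": 1.5,"dx": 0.265,"dy": 0.005,"dz": -0.1,"jaw": -1},
    {"rx": 0,"ry": 0,"rz": 2,"dx": 0.325,"dy": 0.006,"dz": -0.1,"jaw": -1},
    {"rx": 0,"ry": 0,"rz": 2.5,"dx": 0.385,"dy": 0.007,"dz": -0.1,"jaw": -1},
    {"rx": 0,"ry": 0,"rz": 2.5,"dx": 0.445,"dy": 0.008,"dz": -0.1,"jaw": -1}
  ]
}}

```text
time: 14.0
tcp_pos: [543.3, 188.6, 275.4]
eef_rot: [2.274, 2.167, 0.001]
wrist_force: [1.1, -1.1, -1.1]
gripper_width: 39.1
finger_force: 51.0
```

Emit:
{"fn": "step_arm", "kwargs": {
  "moves": [
    {"rx": 0,"ry": 0,"rz": 0,"dx": 0.055,"dy": 0.006,"dz": 0,"jaw": -1},
    {"rx": 0,"ry": 0,"rz": 0,"dx": 0.1,"dy": 0.006,"dz": 0.01,"jaw": -1},
    {"rx": 0,"ry": 0,"rz": 0,"dx": 0.111,"dy": 0.006,"dz": 0.03,"jaw": -1},
    {"rx": 0,"ry": 0,"rz": 0,"dx": 0.111,"dy": 0.006,"dz": 0.04,"jaw": -1},
    {"rx": 0,"ry": 0,"rz": 0,"dx": 0.111,"dy": 0.006,"dz": 0.04,"jaw": -1},
    {"rx": 0,"ry": 0,"rz": 0,"dx": 0.111,"dy": 0.006,"dz": 0.04,"jaw": -1}
  ]
}}

```text
time: 14.75
tcp_pos: [555.3, 296.3, 235.5]
eef_rot: [2.275, 2.166, 0.001]
wrist_force: [0.9, -0.2, -2.4]
gripper_width: 39.1
finger_force: 51.0
```

```bash
python3 go.py 546 298 181 87.2; python3 snap.py w8
```

```text
t 14.75 [555.3 296.3 235.5] yaw 87.18 dxyz m [ 0.0013 -0.0094  0.0545] rz -0.02 j6 0.50 w 39.1 F 51 [ 0.9 -0.2 -2.4]
14.75 [555.3 296.3 235.5] [2.2752e+00 2.1659e+00 1.2000e-03]
```

View pics/w8.png

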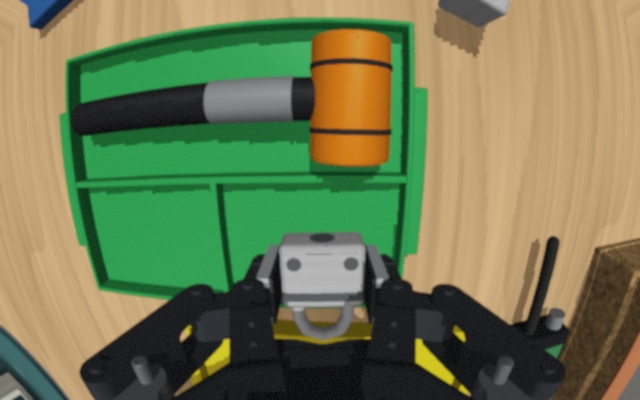

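The padlock is held level over the -y side of the green tray. The mallet handle end at (74,120) looks close to the end wall, so I'll check it numerically along with the bay position.

Run:
```python
from h import *
c,s=pickle.load(open("w8.pkl","rb")); pose=(s["tcp_pos"],s["eef_rot"])
C=lambda uv,z: cast(c,[uv],z,pose)[0].round(1)
print("rim TL",C((67,62),20),"rim TR",C((413,23),20),"div L",C((78,184),19),"div R",C((410,179),19),"T",C((220,183),19))
print("rim left at handle row outer",C((66,115),20),"inner",C((74,112),20),"handle end z17",C((75,120),17),"z30",C((75,120),30))
print("head far edge z27",C((391,95),27),"head near",C((312,95),27),"wall inner R",C((405,95),20))
```

```text
rim TL [368.5 436.3] rim TR [616.2 426.3] div L [367.4 340.3] div R [611.4 328.3] T [491.7 331.8]
rim left at handle row outer [364.8 395. ] inner [374.6 395.5] handle end z17 [372.1 389.6] z30 [385.  388.1]
head far edge z27 [598.2 379.7] head near [553.2 380.9] wall inner R [608.5 380.3]
```

Emit:
{"fn": "step_arm", "kwargs": {
  "moves": [
    {"rx": 0,"ry": 0,"rz": 0,"dx": 0.001,"dy": -0.009,"dz": 0.01,"jaw": -1},
    {"rx": 0,"ry": 0,"rz": 0,"dx": 0.001,"dy": -0.009,"dz": 0.03,"jaw": -1},
    {"rx": 0,"ry": 0,"rz": 0,"dx": 0.001,"dy": -0.009,"dz": 0.045,"jaw": -1},
    {"rx": 0,"ry": 0,"rz": 0,"dx": 0.001,"dy": -0.009,"dz": 0.051,"jaw": -1},
    {"rx": 0,"ry": 0,"rz": 0,"dx": 0.001,"dy": -0.009,"dz": 0.0535,"jaw": -1},
    {"rx": 0,"ry": 0,"rz": 0,"dx": 0.001,"dy": -0.009,"dz": 0.0548,"jaw": -1},
    {"rx": 0,"ry": 0,"rz": 0,"dx": 0.001,"dy": -0.009,"dz": 0.0548,"jaw": -1}
  ]
}}

```text
time: 15.68
tcp_pos: [546.2, 298.7, 180.3]
eef_rot: [2.274, 2.167, 0.001]
wrist_force: [0.2, 0.2, -2.3]
gripper_width: 39.0
finger_force: 51.0
```

Emit:
{"fn": "step_arm", "kwargs": {
  "moves": [
    {"rx": 0,"ry": 0,"rz": 0,"dx": 0,"dy": 0,"dz": 0.0005,"jaw": -1},
    {"rx": 0,"ry": 0,"rz": 0,"dx": 0,"dy": 0,"dz": 0.001,"jaw": -1},
    {"rx": 0,"ry": 0,"rz": 0,"dx": 0,"dy": 0,"dz": 0.001,"jaw": -1}
  ]
}}

```text
time: 16.05
tcp_pos: [546.2, 298.7, 180.2]
eef_rot: [2.274, 2.167, 0.001]
wrist_force: [-5.2, -2.6, 9.9]
gripper_width: 38.3
finger_force: 52.4
```

Emit:
{"fn": "step_arm", "kwargs": {
  "moves": [
    {"rx": 0,"ry": 0,"rz": 0,"dx": 0,"dy": 0,"dz": -0.0005,"jaw": -0.05},
    {"rx": 0,"ry": 0,"rz": 0,"dx": 0,"dy": 0,"dz": -0.0005,"jaw": 0.1},
    {"rx": 0,"ry": 0,"rz": 0,"dx": 0,"dy": 0,"dz": -0.0005,"jaw": 0.3},
    {"rx": 0,"ry": 0,"rz": 0,"dx": 0,"dy": 0,"dz": -0.0005,"jaw": 0.4},
    {"rx": 0,"ry": 0,"rz": 0,"dx": 0,"dy": 0,"dz": -0.015,"jaw": 0.4},
    {"rx": 0,"ry": 0,"rz": 0,"dx": 0,"dy": 0,"dz": -0.06,"jaw": 0.4},
    {"rx": 0,"ry": 0,"rz": 0,"dx": 0,"dy": 0,"dz": -0.12,"jaw": 0.4},
    {"rx": 0,"ry": 0,"rz": 0,"dx": 0,"dy": 0,"dz": -0.12,"jaw": 0.4}
  ]
}}

```text
time: 17.05
tcp_pos: [546.6, 298.9, 305.6]
eef_rot: [2.272, 2.166, 0.013]
wrist_force: [0.0, 0.2, -0.4]
gripper_width: 60.0
finger_force: 0.0
```

```bash
python3 go.py 658.5 -260.5 300 -8.7; python3 snap.py w9
```

```text
t 17.05 [546.6 298.9 305.6] yaw 87.25 dxyz m [-0.5534  0.1385  0.0043] rz -84.05 j6 0.51 w 60.0 F 0 [ 0.   0.2 -0.4]
17.05 [546.6 298.9 305.6] [2.2722 2.1657 0.0131]
```

View pics/w9.png

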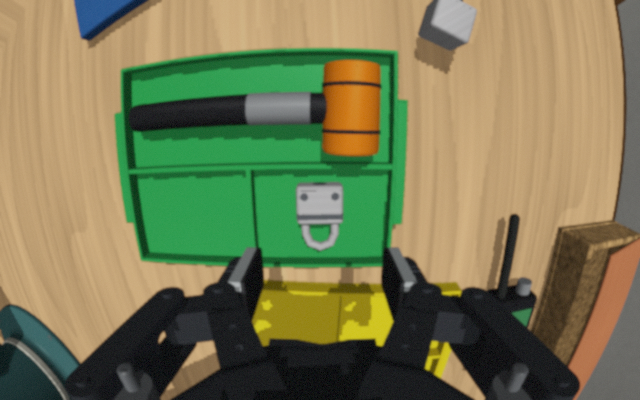

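The green kit is done: padlock flat in a small bay at (320,210), mallet in the long bay. Next is the tin.

Emit:
{"fn": "step_arm", "kwargs": {
  "moves": [
    {"rx": 0,"ry": 0,"rz": 9.6,"dx": -0.054,"dy": 0.0135,"dz": 0,"jaw": 0.8},
    {"rx": 0,"ry": 0,"rz": 19.2,"dx": -0.108,"dy": 0.027,"dz": 0,"jaw": 1},
    {"rx": 0,"ry": 0,"rz": 28.8,"dx": -0.162,"dy": 0.0405,"dz": 0,"jaw": 1},
    {"rx": 0,"ry": 0,"rz": 38.4,"dx": -0.216,"dy": 0.054,"dz": 0,"jaw": 1},
    {"rx": 0,"ry": 0,"rz": 48,"dx": -0.27,"dy": 0.0675,"dz": 0,"jaw": 1},
    {"rx": 0,"ry": 0,"rz": 57.6,"dx": -0.324,"dy": 0.081,"dz": 0,"jaw": 1},
    {"rx": 0,"ry": 0,"rz": 67.2,"dx": -0.378,"dy": 0.0945,"dz": 0,"jaw": 1},
    {"rx": 0,"ry": 0,"rz": 76.8,"dx": -0.432,"dy": 0.108,"dz": 0,"jaw": 1},
    {"rx": 0,"ry": 0,"rz": 86.4,"dx": -0.486,"dy": 0.1215,"dz": 0,"jaw": 1},
    {"rx": 0,"ry": 0,"rz": 95.9,"dx": -0.54,"dy": 0.135,"dz": 0,"jaw": 1}
  ]
}}

```text
time: 18.35
tcp_pos: [654.9, -249.0, 298.0]
eef_rot: [-3.131, 0.246, 0.002]
wrist_force: [1.2, 0.5, 0.2]
gripper_width: 85.5
finger_force: 0.0
```

```bash
python3 go.py 658.5 -260.5 290 -8.7
```

```text
t 18.35 [ 654.9 -249.   298. ] yaw -8.97 dxyz m [0.0053 0.0108 0.008 ] rz -0.27 j6 1.33 w 85.5 F 0 [1.2 0.5 0.2]
```

Emit:
{"fn": "step_arm", "kwargs": {
  "moves": [
    {"rx": 0,"ry": 0,"rz": 0,"dx": 0.005,"dy": 0.011,"dz": 0,"jaw": 1},
    {"rx": 0,"ry": 0,"rz": 0,"dx": 0.005,"dy": 0.011,"dz": 0,"jaw": 1},
    {"rx": 0,"ry": 0,"rz": 0,"dx": 0.005,"dy": 0.011,"dz": 0,"jaw": 1}
  ]
}}

```text
time: 18.73
tcp_pos: [658.2, -257.6, 298.7]
eef_rot: [-3.132, 0.234, 0.001]
wrist_force: [0.1, -0.4, 0.8]
gripper_width: 85.6
finger_force: 0.0
```

```bash
python3 snap.py w10; python3 go.py 658.5 -260.5 192 -8.7
python3 - <<'E'
from h import *
c,s=pickle.load(open("w10.pkl","rb")); pose=(s["tcp_pos"],s["eef_rot"])
m=mask(c,(100,110,40),(130,255,255)); m[:, :200]=0; m[:,450:]=0; m[330:]=0
k=blobs(m)[0]; r=cv2.minAreaRect(cast(c,k.reshape(-1,2),22.5,pose).astype(np.float32)); print(cv2.boundingRect(k),r)
E
```

```text
18.725 [ 658.2 -257.6  298.7] [-3.1324e+00  2.3410e-01  8.0000e-04]
t 18.77 [ 658.2 -257.5  298.9] yaw -8.54 dxyz m [0.0007 0.0029 0.1069] rz 0.16 j6 1.31 w 85.6 F 0 [0.6 0.3 0.5]
(285, 151, 79, 115) ((651.3613891601562, -256.7361145019531), (63.055110931396484, 100.26189422607422), 81.27375030517578)
```

View pics/w10.png

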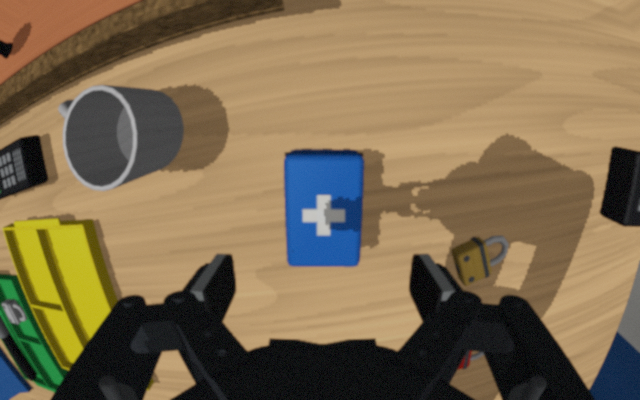

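The tin is centred between the fingers, its cross at (323,215), the finger midline at about 322. I'll descend and grip.

Emit:
{"fn": "step_arm", "kwargs": {
  "moves": [
    {"rx": 0,"ry": 0,"rz": 0,"dx": 0,"dy": 0.001,"dz": 0.04,"jaw": 1},
    {"rx": 0,"ry": 0,"rz": 0,"dx": 0,"dy": 0.001,"dz": 0.08,"jaw": 1},
    {"rx": 0,"ry": 0,"rz": 0,"dx": 0,"dy": 0.001,"dz": 0.1,"jaw": 1},
    {"rx": 0,"ry": 0,"rz": 0,"dx": 0,"dy": 0.001,"dz": 0.107,"jaw": 1},
    {"rx": 0,"ry": 0,"rz": 0,"dx": 0,"dy": 0.001,"dz": 0.107,"jaw": 0.7},
    {"rx": 0,"ry": 0,"rz": 0,"dx": 0,"dy": 0.001,"dz": 0.107,"jaw": 0.4},
    {"rx": 0,"ry": 0,"rz": 0,"dx": 0,"dy": 0.001,"dz": 0.107,"jaw": -1},
    {"rx": 0,"ry": 0,"rz": 0,"dx": 0,"dy": 0.001,"dz": 0.107,"jaw": -1},
    {"rx": 0,"ry": 0,"rz": 0,"dx": 0,"dy": 0.001,"dz": 0.107,"jaw": -1}
  ],
  "newtons": 40
}}

```text
time: 19.9
tcp_pos: [658.5, -260.0, 193.8]
eef_rot: [3.132, -0.237, 0.004]
wrist_force: [-0.3, 1.5, 5.7]
gripper_width: 59.0
finger_force: 44.6
```

```bash
python3 go.py 552.1 66 300 -4.9
```

```text
t 19.90 [ 658.5 -260.   193.8] yaw -8.65 dxyz m [-0.154  -0.3062 -0.1067] rz -3.75 j6 1.31 w 59.0 F 45 [-0.3  1.5  5.7]
```

Emit:
{"fn": "step_arm", "kwargs": {
  "moves": [
    {"rx": 0,"ry": 0,"rz": 0,"dx": 0,"dy": 0,"dz": -0.02,"jaw": -1},
    {"rx": 0,"ry": 0,"rz": 0,"dx": 0,"dy": 0,"dz": -0.06,"jaw": -1},
    {"rx": 0,"ry": 0,"rz": 0,"dx": -0.01,"dy": -0.02,"dz": -0.09,"jaw": -1},
    {"rx": 0,"ry": 0,"rz": -0.5,"dx": -0.034,"dy": -0.068,"dz": -0.09,"jaw": -1},
    {"rx": 0,"ry": 0,"rz": -1,"dx": -0.059,"dy": -0.117,"dz": -0.09,"jaw": -1},
    {"rx": 0,"ry": 0,"rz": -1.5,"dx": -0.084,"dy": -0.167,"dz": -0.09,"jaw": -1},
    {"rx": 0,"ry": 0,"rz": -2,"dx": -0.11,"dy": -0.217,"dz": -0.09,"jaw": -1},
    {"rx": 0,"ry": 0,"rz": -3,"dx": -0.135,"dy": -0.267,"dz": -0.09,"jaw": -1},
    {"rx": 0,"ry": 0,"rz": -3.7,"dx": -0.154,"dy": -0.306,"dz": -0.08,"jaw": -1},
    {"rx": 0,"ry": 0,"rz": -3.7,"dx": -0.154,"dy": -0.306,"dz": -0.07,"jaw": -1}
  ]
}}

```text
time: 21.15
tcp_pos: [551.2, 68.0, 263.5]
eef_rot: [-3.138, 0.131, -0.003]
wrist_force: [-0.8, 0.2, -0.9]
gripper_width: 59.5
finger_force: 43.7
```

Emit:
{"fn": "step_arm", "kwargs": {
  "moves": [
    {"rx": 0,"ry": 0,"rz": 0,"dx": 0,"dy": 0,"dz": 0,"jaw": -1},
    {"rx": 0,"ry": 0,"rz": 0,"dx": 0,"dy": 0,"dz": 0,"jaw": -1},
    {"rx": 0,"ry": 0,"rz": 0,"dx": 0,"dy": 0,"dz": 0,"jaw": -1}
  ]
}}

```text
time: 21.52
tcp_pos: [552.2, 65.1, 262.4]
eef_rot: [3.139, -0.138, 0.001]
wrist_force: [-0.2, 1.1, -0.5]
gripper_width: 58.9
finger_force: 43.7
```

```bash
python3 go.py 552.1 66 198 -4.9; python3 snap.py w11
```

```text
t 21.52 [552.2  65.1 262.4] yaw -5.02 dxyz m [-0.0002 -0.0009  0.0644] rz -0.12 j6 1.73 w 58.9 F 44 [-0.2  1.1 -0.5]
21.525 [552.2  65.1 262.4] [ 3.1386e+00 -1.3760e-01  7.0000e-04]
```

View pics/w11.png

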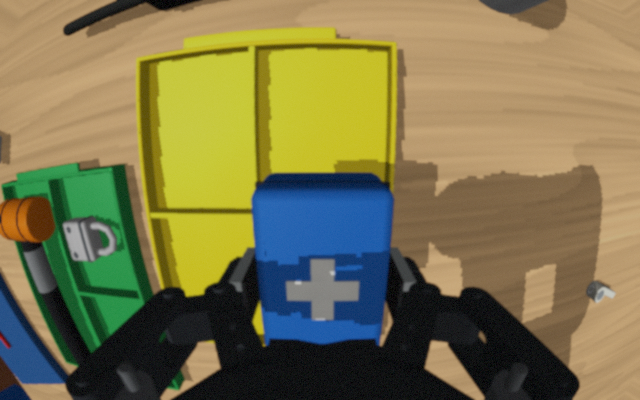

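The tin is held level over the yellow long bay. The divider's far end is at (257,48), rim corners at (396,43) and (138,60), T at (254,211). This is my last picture, so from here I'll measure by code only.

Run:
```python
from h import *
c,s=pickle.load(open("w11.pkl","rb")); pose=(s["tcp_pos"],s["eef_rot"])
C=lambda uv,z: cast(c,[uv],z,pose)[0]
a,b,d,T=C((138,60),20),C((396,43),20),C((257,48),19),C((252,211),19)
u=(a-b)/np.linalg.norm(a-b); x=np.array([u[1],-u[0]]); cen=(a+b)/2-126.5*x
print(a,b,d,T,np.linalg.norm(a-b),"edge yaw",np.degrees(np.arctan2(*x[::-1])),"centre",cen,"bay centre",cen-46*u)
print("div dir",np.degrees(np.arctan2(*(d-T)[::-1])),"wall x=400 side",C((396,160),20))
m=mask(c,(100,110,30),(130,255,255)); m[:,:230]=0;m[:,420:]=0;k=blobs(m)[0].reshape(-1,2);print("tin cols",k[:,0].min(),k[:,0].max(),cast(c,[(k[:,0].min(),200),(k[:,0].max(),200)],110,pose))
```

```text
[686.97293447 194.03785216] [671.25544526   4.84102848] [675.67187475  99.69153247] [560.57465867 116.55628712] 189.84856480148264 edge yaw -4.748930943111929 centre [553.04845837 109.91232637] bay centre [549.24013617  64.07024219]
div dir -8.336011268651724 wall x=400 side [589.03983872  10.89611032]
tin cols 252 392 [[591.71020491  91.41824182]
 [586.67331758  33.94139623]]
```

Emit:
{"fn": "step_arm", "kwargs": {
  "moves": [
    {"rx": 0,"ry": 0,"rz": 0,"dx": 0,"dy": -0.001,"dz": 0.025,"jaw": -1},
    {"rx": 0,"ry": 0,"rz": 0,"dx": 0,"dy": -0.001,"dz": 0.045,"jaw": -1},
    {"rx": 0,"ry": 0,"rz": 0,"dx": 0,"dy": -0.001,"dz": 0.056,"jaw": -1},
    {"rx": 0,"ry": 0,"rz": 0,"dx": 0,"dy": -0.001,"dz": 0.061,"jaw": -1},
    {"rx": 0,"ry": 0,"rz": 0,"dx": 0,"dy": -0.001,"dz": 0.0635,"jaw": -1},
    {"rx": 0,"ry": 0,"rz": 0,"dx": 0,"dy": -0.001,"dz": 0.064,"jaw": -1},
    {"rx": 0,"ry": 0,"rz": 0,"dx": 0,"dy": -0.001,"dz": 0.064,"jaw": -1}
  ]
}}

```text
time: 22.45
tcp_pos: [552.1, 66.9, 198.3]
eef_rot: [-3.139, 0.136, -0.001]
wrist_force: [0.4, -0.5, -1.2]
gripper_width: 59.0
finger_force: 43.7
```

Emit:
{"fn": "step_arm", "kwargs": {
  "moves": [
    {"rx": 0,"ry": 0,"rz": 0,"dx": 0,"dy": 0,"dz": 0.0005,"jaw": -1},
    {"rx": 0,"ry": 0,"rz": 0,"dx": 0,"dy": 0,"dz": 0.001,"jaw": -1},
    {"rx": 0,"ry": 0,"rz": 0,"dx": 0,"dy": 0,"dz": 0.001,"jaw": -1}
  ]
}}

```text
time: 22.82
tcp_pos: [552.1, 66.9, 197.8]
eef_rot: [-3.139, 0.136, -0.001]
wrist_force: [-4.3, 0.6, 7.0]
gripper_width: 59.1
finger_force: 44.8
```

Emit:
{"fn": "step_arm", "kwargs": {
  "moves": [
    {"rx": 0,"ry": 0,"rz": 0,"dx": 0,"dy": 0,"dz": -0.0005,"jaw": 0.45},
    {"rx": 0,"ry": 0,"rz": 0,"dx": 0,"dy": 0,"dz": -0.0005,"jaw": 0.6},
    {"rx": 0,"ry": 0,"rz": 0,"dx": 0,"dy": 0,"dz": -0.0005,"jaw": 0.75},
    {"rx": 0,"ry": 0,"rz": 0,"dx": 0,"dy": 0,"dz": -0.0005,"jaw": 0.75},
    {"rx": 0,"ry": 0,"rz": 0,"dx": 0,"dy": 0,"dz": -0.015,"jaw": 0.75},
    {"rx": 0,"ry": 0,"rz": 0,"dx": 0,"dy": 0,"dz": -0.05,"jaw": 0.75},
    {"rx": 0,"ry": 0,"rz": 0,"dx": 0,"dy": 0,"dz": -0.1,"jaw": 0.75},
    {"rx": 0,"ry": 0,"rz": 0,"dx": 0,"dy": 0,"dz": -0.1,"jaw": 0.75}
  ]
}}

```text
time: 23.82
tcp_pos: [552.6, 66.9, 302.3]
eef_rot: [-3.138, 0.136, -0.011]
wrist_force: [0.2, 0.6, -0.0]
gripper_width: 74.7
finger_force: 0.0
```

```bash
cat > tin.py <<'E'
from h import *; import sys
c,s=pickle.load(open(sys.argv[1]+".pkl","rb")); pose=(s["tcp_pos"],s["eef_rot"])
m=mask(c,(100,110,30),(130,255,255)); m[:,:240]=0;m[:,420:]=0;k=max(blobs(m),key=cv2.contourArea).reshape(-1,2)
print("tin",cv2.boundingRect(k),[np.round(q,1) for q in cv2.minAreaRect(cast(c,k,26.5,pose).astype(np.float32))])
E
python3 go.py 571 -393.5 290 106.3; python3 snap.py w12; python3 tin.py w12
```

```text
t 23.82 [552.6  66.9 302.3] yaw -4.95 dxyz m [0.058  0.4571 0.0121] rz 68.75 j6 1.73 w 74.7 F 0 [ 0.2  0.6 -0. ]
23.825 [552.6  66.9 302.3] [-3.1378  0.1356 -0.0111]
tin (284, 155, 78, 115) [array([544.5,  68.3]), array([ 62.7, 100.5]), np.float64(85.0)]
```

Emit:
{"fn": "step_arm", "kwargs": {
  "moves": [
    {"rx": 0,"ry": 0,"rz": -10,"dx": 0.005,"dy": 0.042,"dz": 0,"jaw": 0.5},
    {"rx": 0,"ry": 0,"rz": -20,"dx": 0.01,"dy": 0.084,"dz": 0,"jaw": 0.5},
    {"rx": 0,"ry": 0,"rz": -30,"dx": 0.016,"dy": 0.126,"dz": 0,"jaw": 0.5},
    {"rx": 0,"ry": 0,"rz": -40,"dx": 0.021,"dy": 0.168,"dz": 0,"jaw": 0.5},
    {"rx": 0,"ry": 0,"rz": -50,"dx": 0.026,"dy": 0.21,"dz": 0,"jaw": 0.5},
    {"rx": 0,"ry": 0,"rz": -60,"dx": 0.032,"dy": 0.252,"dz": 0,"jaw": 0.5},
    {"rx": 0,"ry": 0,"rz": -70,"dx": 0.037,"dy": 0.294,"dz": 0,"jaw": 0.5},
    {"rx": 0,"ry": 0,"rz": -80,"dx": 0.042,"dy": 0.336,"dz": 0,"jaw": 0.5},
    {"rx": 0,"ry": 0,"rz": -90,"dx": 0.048,"dy": 0.378,"dz": 0,"jaw": 0.5},
    {"rx": 0,"ry": 0,"rz": -100,"dx": 0.053,"dy": 0.42,"dz": 0,"jaw": 0.5}
  ]
}}

```text
time: 25.12
tcp_pos: [568.3, -357.5, 296.1]
eef_rot: [-2.114, -2.322, 0.0]
wrist_force: [0.4, 0.2, -0.2]
gripper_width: 64.3
finger_force: 0.0
```

```bash
python3 go.py 571 -393.5 275 106.3
```

```text
t 25.12 [ 568.3 -357.5  296.1] yaw 95.38 dxyz m [-0.0361 -0.0007  0.021 ] rz -10.92 j6 -0.69 w 64.3 F 0 [ 0.4  0.2 -0.2]
```

Emit:
{"fn": "step_arm", "kwargs": {
  "moves": [
    {"rx": 0,"ry": 0,"rz": -6,"dx": -0.02,"dy": -0.001,"dz": 0.01,"jaw": 0.5},
    {"rx": 0,"ry": 0,"rz": -10.9,"dx": -0.036,"dy": -0.001,"dz": 0.021,"jaw": 0.5},
    {"rx": 0,"ry": 0,"rz": -10.9,"dx": -0.036,"dy": -0.001,"dz": 0.021,"jaw": 0.5},
    {"rx": 0,"ry": 0,"rz": -10.9,"dx": -0.036,"dy": -0.001,"dz": 0.021,"jaw": 0.5},
    {"rx": 0,"ry": 0,"rz": -10.9,"dx": -0.036,"dy": -0.001,"dz": 0.021,"jaw": 0.5}
  ]
}}

```text
time: 25.75
tcp_pos: [570.9, -391.4, 276.5]
eef_rot: [1.892, 2.507, 0.0]
wrist_force: [-1.1, -0.4, 0.1]
gripper_width: 64.3
finger_force: 0.0
```

```bash
python3 snap.py w13; python3 go.py 571 -393.5 176 106.3
python3 - <<'E'
from h import *
c,s=pickle.load(open("w13.pkl","rb")); pose=(s["tcp_pos"],s["eef_rot"])
H=cv2.cvtColor(c["image"],cv2.COLOR_RGB2HSV).astype(int); h,S,v=H[...,0],H[...,1],H[...,2]
print("hsv on body col322",H[185:270:6,322].tolist()); print("row 214",H[214,285:362:6].tolist())
for n,f,z in (("brass",(h>18)&(S>130)&(v>50),20),("shackle",(S<70)&(v>40),10),("body+",((h>18)&(S>130)|(v<60)|(S<70)),10)):
    m=np.uint8(f)*255; m[:,:265]=0; m[:,380:]=0; m[:170]=0; m[275:]=0
    for k in blobs(m)[:2]: print(n,cv2.boundingRect(k),[np.round(q,1) for q in cv2.minAreaRect(cast(c,k.reshape(-1,2),z,pose).astype(np.float32))])
E
```

```text
25.75 [ 570.9 -391.4  276.5] [1.8920e+00 2.5073e+00 1.0000e-04]
t 25.80 [ 570.8 -391.5  276.5] yaw 105.93 dxyz m [-0.0019 -0.0004  0.1005] rz -0.37 j6 -0.92 w 63.6 F 0 [ 0.8 -0.2 -0.2]
hsv on body col322 [[17, 110, 167], [17, 110, 163], [22, 159, 98], [22, 155, 164], [22, 153, 165], [21, 154, 166], [22, 154, 166], [22, 149, 152], [22, 42, 90], [18, 125, 124], [17, 110, 165], [17, 105, 168], [15, 72, 138], [150, 2, 152], [15, 111, 126]]
row 214 [[18, 107, 178], [17, 103, 175], [20, 146, 122], [21, 149, 154], [21, 150, 162], [22, 155, 164], [21, 160, 166], [22, 156, 165], [22, 160, 167], [21, 129, 136], [21, 156, 160], [17, 106, 176], [17, 104, 174]]
brass (296, 193, 53, 36) [array([ 570.1, -390. ]), array([39.6, 28. ]), np.float64(15.7)]
brass (298, 235, 48, 4) [array([ 575.5, -410.4]), array([36.9,  2.6]), np.float64(16.0)]
shackle (302, 238, 41, 28) [array([ 580.6, -427.8]), array([33. , 24.6]), np.float64(14.0)]
shackle (297, 229, 51, 5) [array([ 575.7, -409.6]), array([40.8,  3.5]), np.float64(15.9)]
body+ (296, 193, 53, 36) [array([ 570.9, -393. ]), array([41.4, 29.2]), np.float64(15.7)]
body+ (298, 235, 48, 31) [array([ 580. , -426.3]), array([38.5, 27.6]), np.float64(15.9)]
```

Emit:
{"fn": "step_arm", "kwargs": {
  "moves": [
    {"rx": 0,"ry": 0,"rz": 0,"dx": -0.002,"dy": 0,"dz": 0.04,"jaw": 0.4},
    {"rx": 0,"ry": 0,"rz": 0,"dx": -0.002,"dy": 0,"dz": 0.08,"jaw": 0.4},
    {"rx": 0,"ry": 0,"rz": 0,"dx": -0.002,"dy": 0,"dz": 0.095,"jaw": 0.4},
    {"rx": 0,"ry": 0,"rz": 0,"dx": -0.002,"dy": 0,"dz": 0.1015,"jaw": 0.4},
    {"rx": 0,"ry": 0,"rz": 0,"dx": -0.002,"dy": 0,"dz": 0.1015,"jaw": 0.2},
    {"rx": 0,"ry": 0,"rz": 0,"dx": -0.002,"dy": 0,"dz": 0.1015,"jaw": 0},
    {"rx": 0,"ry": 0,"rz": 0,"dx": -0.002,"dy": 0,"dz": 0.1015,"jaw": -1},
    {"rx": 0,"ry": 0,"rz": 0,"dx": -0.002,"dy": 0,"dz": 0.1015,"jaw": -1},
    {"rx": 0,"ry": 0,"rz": 0,"dx": -0.002,"dy": 0,"dz": 0.1015,"jaw": -1}
  ],
  "newtons": 50
}}

```text
time: 26.92
tcp_pos: [571.6, -394.3, 176.1]
eef_rot: [1.89, 2.506, 0.0]
wrist_force: [-0.9, 0.6, 6.5]
gripper_width: 38.7
finger_force: 51.6
```

```bash
python3 go.py 498.7 179 275 85.1
```

```text
t 26.93 [ 571.6 -394.3  176.1] yaw 105.95 dxyz m [ 0.5711  0.0875 -0.0998] rz 20.85 j6 -0.92 w 38.7 F 52 [-0.9  0.6  6.5]
```

Emit:
{"fn": "step_arm", "kwargs": {
  "moves": [
    {"rx": 0,"ry": 0,"rz": 0,"dx": 0,"dy": 0,"dz": -0.03,"jaw": -1},
    {"rx": 0,"ry": 0,"rz": 0,"dx": 0,"dy": 0,"dz": -0.08,"jaw": -1},
    {"rx": 0,"ry": 0,"rz": 2,"dx": 0.03,"dy": 0.005,"dz": -0.1,"jaw": -1},
    {"rx": 0,"ry": 0,"rz": 4,"dx": 0.085,"dy": 0.013,"dz": -0.1,"jaw": -1},
    {"rx": 0,"ry": 0,"rz": 7,"dx": 0.145,"dy": 0.022,"dz": -0.1,"jaw": -1},
    {"rx": 0,"ry": 0,"rz": 10,"dx": 0.205,"dy": 0.031,"dz": -0.1,"jaw": -1},
    {"rx": 0,"ry": 0,"rz": 13,"dx": 0.265,"dy": 0.041,"dz": -0.1,"jaw": -1},
    {"rx": 0,"ry": 0,"rz": 16,"dx": 0.325,"dy": 0.05,"dz": -0.1,"jaw": -1},
    {"rx": 0,"ry": 0,"rz": 19,"dx": 0.385,"dy": 0.059,"dz": -0.1,"jaw": -1},
    {"rx": 0,"ry": 0,"rz": 20.8,"dx": 0.445,"dy": 0.068,"dz": -0.1,"jaw": -1}
  ]
}}

```text
time: 28.18
tcp_pos: [513.7, 54.3, 275.1]
eef_rot: [2.315, 2.123, 0.002]
wrist_force: [1.3, 0.4, -2.6]
gripper_width: 38.7
finger_force: 50.9
```

```bash
python3 go.py 498.7 179 240 85.1
```

```text
t 28.18 [513.7  54.3 275.1] yaw 85.05 dxyz m [ 0.1229 -0.0257  0.0351] rz -0.05 j6 0.14 w 38.7 F 51 [ 1.3  0.4 -2.6]
```

Emit:
{"fn": "step_arm", "kwargs": {
  "moves": [
    {"rx": 0,"ry": 0,"rz": 0,"dx": 0.05,"dy": -0.01,"dz": 0,"jaw": -1},
    {"rx": 0,"ry": 0,"rz": 0,"dx": 0.1,"dy": -0.02,"dz": 0,"jaw": -1},
    {"rx": 0,"ry": 0,"rz": 0,"dx": 0.123,"dy": -0.026,"dz": 0.015,"jaw": -1},
    {"rx": 0,"ry": 0,"rz": 0,"dx": 0.123,"dy": -0.026,"dz": 0.035,"jaw": -1},
    {"rx": 0,"ry": 0,"rz": 0,"dx": 0.123,"dy": -0.026,"dz": 0.035,"jaw": -1},
    {"rx": 0,"ry": 0,"rz": 0,"dx": 0.123,"dy": -0.026,"dz": 0.035,"jaw": -1}
  ]
}}

```text
time: 28.92
tcp_pos: [499.2, 176.5, 239.9]
eef_rot: [2.314, 2.124, 0.0]
wrist_force: [0.2, 0.1, -1.9]
gripper_width: 38.9
finger_force: 50.9
```

```bash
python3 go.py 498.7 179 181 85.1; python3 snap.py w14
```

```text
t 28.93 [499.2 176.5 239.9] yaw 85.09 dxyz m [ 0.0024 -0.0007  0.0589] rz -0.01 j6 0.38 w 38.9 F 51 [ 0.2  0.1 -1.9]
28.925 [499.2 176.5 239.9] [2.3144e+00 2.1240e+00 3.0000e-04]
```

Emit:
{"fn": "step_arm", "kwargs": {
  "moves": [
    {"rx": 0,"ry": 0,"rz": 0,"dx": 0.001,"dy": -0.001,"dz": 0.02,"jaw": -1},
    {"rx": 0,"ry": 0,"rz": 0,"dx": 0.001,"dy": -0.001,"dz": 0.04,"jaw": -1},
    {"rx": 0,"ry": 0,"rz": 0,"dx": 0.001,"dy": -0.001,"dz": 0.051,"jaw": -1},
    {"rx": 0,"ry": 0,"rz": 0,"dx": 0.001,"dy": -0.001,"dz": 0.056,"jaw": -1},
    {"rx": 0,"ry": 0,"rz": 0,"dx": 0.001,"dy": -0.001,"dz": 0.058,"jaw": -1},
    {"rx": 0,"ry": 0,"rz": 0,"dx": 0.001,"dy": -0.001,"dz": 0.0592,"jaw": -1},
    {"rx": 0,"ry": 0,"rz": 0,"dx": 0.001,"dy": -0.001,"dz": 0.0592,"jaw": -1}
  ]
}}

```text
time: 29.85
tcp_pos: [498.1, 178.4, 180.6]
eef_rot: [2.313, 2.125, 0.001]
wrist_force: [-1.0, -0.2, -3.1]
gripper_width: 38.9
finger_force: 51.0
```

Emit:
{"fn": "step_arm", "kwargs": {
  "moves": [
    {"rx": 0,"ry": 0,"rz": 0,"dx": 0,"dy": 0,"dz": 0.0005,"jaw": -1},
    {"rx": 0,"ry": 0,"rz": 0,"dx": 0,"dy": 0,"dz": 0.0012,"jaw": -1},
    {"rx": 0,"ry": 0,"rz": 0,"dx": 0,"dy": 0,"dz": 0.0012,"jaw": -1}
  ]
}}

```text
time: 30.22
tcp_pos: [498.1, 178.5, 180.0]
eef_rot: [2.313, 2.125, 0.001]
wrist_force: [-6.1, -1.2, 11.1]
gripper_width: 38.9
finger_force: 52.4
```

Emit:
{"fn": "step_arm", "kwargs": {
  "moves": [
    {"rx": 0,"ry": 0,"rz": 0,"dx": 0,"dy": 0,"dz": -0.0005,"jaw": -0.05},
    {"rx": 0,"ry": 0,"rz": 0,"dx": 0,"dy": 0,"dz": -0.0005,"jaw": 0.1},
    {"rx": 0,"ry": 0,"rz": 0,"dx": 0,"dy": 0,"dz": -0.0005,"jaw": 0.3},
    {"rx": 0,"ry": 0,"rz": 0,"dx": 0,"dy": 0,"dz": -0.0005,"jaw": 0.4},
    {"rx": 0,"ry": 0,"rz": 0,"dx": 0,"dy": 0,"dz": -0.015,"jaw": 0.4},
    {"rx": 0,"ry": 0,"rz": 0,"dx": 0,"dy": 0,"dz": -0.06,"jaw": 0.4},
    {"rx": 0,"ry": 0,"rz": 0,"dx": 0,"dy": 0,"dz": -0.12,"jaw": 0.4},
    {"rx": 0,"ry": 0,"rz": 0,"dx": 0,"dy": 0,"dz": -0.12,"jaw": 0.4}
  ]
}}

```text
time: 31.22
tcp_pos: [498.5, 178.6, 305.2]
eef_rot: [2.311, 2.123, 0.012]
wrist_force: [-0.0, 0.7, -0.1]
gripper_width: 59.6
finger_force: 0.0
```

```bash
python3 go.py 421.7 -252.8 275 66; python3 snap.py w15
python3 - <<'E'
from h import *
c,s=pickle.load(open("w15.pkl","rb")); pose=(s["tcp_pos"],s["eef_rot"])
H=cv2.cvtColor(c["image"],cv2.COLOR_RGB2HSV).astype(int); h,S,v=H[...,0],H[...,1],H[...,2]
for n,f,z in (("brass",(h<25)&(h>17)&(S<185)&(S>90),24),("shackle",(S<70)&(v>40),14)):
    m=np.uint8(f)*255; m[:,:265]=0; m[:,380:]=0; m[:160]=0; m[275:]=0
    for k in blobs(m)[:2]: print(n,cv2.boundingRect(k),[np.round(q,1) for q in cv2.minAreaRect(cast(c,k.reshape(-1,2),z,pose).astype(np.float32))])
E
```

```text
t 31.23 [498.5 178.6 305.2] yaw 85.15 dxyz m [-0.4364 -0.0403  0.0285] rz 19.15 j6 0.38 w 59.6 F 0 [-0.   0.7 -0.1]
31.225 [498.5 178.6 305.2] [2.3108 2.123  0.0119]
brass (297, 185, 46, 32) [array([498. , 182.1]), array([27., 38.]), np.float64(85.0)]
brass (297, 221, 45, 6) [array([495.9, 162. ]), array([ 4.6, 37.6]), np.float64(85.0)]
shackle (301, 226, 36, 26) [array([494. , 143.9]), array([24.5, 31.5]), np.float64(85.0)]
shackle (297, 217, 45, 4) [array([496. , 163.1]), array([ 2.8, 39.1]), np.float64(85.0)]
```

Emit:
{"fn": "step_arm", "kwargs": {
  "moves": [
    {"rx": 0,"ry": 0,"rz": 2,"dx": -0.05,"dy": -0.005,"dz": 0,"jaw": 0.2},
    {"rx": 0,"ry": 0,"rz": 5,"dx": -0.105,"dy": -0.01,"dz": 0,"jaw": 0.2},
    {"rx": 0,"ry": 0,"rz": 8,"dx": -0.16,"dy": -0.015,"dz": 0,"jaw": 0.2},
    {"rx": 0,"ry": 0,"rz": 11,"dx": -0.215,"dy": -0.02,"dz": 0,"jaw": 0.2},
    {"rx": 0,"ry": 0,"rz": 14,"dx": -0.27,"dy": -0.025,"dz": 0.01,"jaw": 0.2},
    {"rx": 0,"ry": 0,"rz": 17,"dx": -0.325,"dy": -0.03,"dz": 0.02,"jaw": 0.2},
    {"rx": 0,"ry": 0,"rz": 19.1,"dx": -0.38,"dy": -0.035,"dz": 0.03,"jaw": 0.2},
    {"rx": 0,"ry": 0,"rz": 19.1,"dx": -0.42,"dy": -0.039,"dz": 0.03,"jaw": 0.2},
    {"rx": 0,"ry": 0,"rz": 19.1,"dx": -0.436,"dy": -0.04,"dz": 0.03,"jaw": 0.2},
    {"rx": 0,"ry": 0,"rz": 19.1,"dx": -0.436,"dy": -0.04,"dz": 0.03,"jaw": 0.2}
  ],
  "newtons": 30
}}

```text
time: 32.52
tcp_pos: [421.1, -253.0, 268.6]
eef_rot: [-2.634, -1.71, 0.0]
wrist_force: [0.4, 0.9, 0.2]
gripper_width: 51.7
finger_force: 0.0
```

Emit:
{"fn": "step_arm", "kwargs": {
  "moves": [
    {"rx": 0,"ry": 0,"rz": 0,"dx": 0,"dy": 0,"dz": 0,"jaw": 0.2},
    {"rx": 0,"ry": 0,"rz": 0,"dx": 0,"dy": 0,"dz": 0,"jaw": 0.2}
  ]
}}

```text
time: 32.78
tcp_pos: [421.5, -251.7, 269.1]
eef_rot: [2.633, 1.714, 0.0]
wrist_force: [0.8, 0.3, -0.1]
gripper_width: 50.9
finger_force: 0.0
```

```bash
python3 snap.py w16; python3 go.py 421.7 -252.8 176 66
python3 - <<'E'
from h import *
c,s=pickle.load(open("w16.pkl","rb")); pose=(s["tcp_pos"],s["eef_rot"])
H=cv2.cvtColor(c["image"],cv2.COLOR_RGB2HSV).astype(int); h,S,v=H[...,0],H[...,1],H[...,2]
for n,f,z in (("whistle",(S<60),9.5),("white",(S<45)&(v>130),19)):
    m=np.uint8(f)*255; m[:,:280]=0; m[:,370:]=0; m[:165]=0; m[280:]=0
    k=blobs(m,5)[0]; print(n,cv2.boundingRect(k),[np.round(q,1) for q in cv2.minAreaRect(cast(c,k.reshape(-1,2),z,pose).astype(np.float32))])
    dt=cv2.distanceTransform(m,cv2.DIST_L2,5); p=np.unravel_index(dt.argmax(),dt.shape); print(" fattest",p[::-1],dt.max(),cast(c,[p[::-1]],19,pose))
for r in range(m.shape[0]):
    if r%3==0 and 170<r<275:
        q=np.where((S[r,285:365]<60))[0]; 
        if len(q): print(r,q.min()+285,q.max()+285,end="; ")
E
```

```text
32.775 [ 421.5 -251.7  269.1] [2.6328e+00 1.7140e+00 2.0000e-04]
t 32.83 [ 421.5 -251.8  269. ] yaw 66.12 dxyz m [-0.0008  0.0006  0.093 ] rz 0.12 j6 -0.17 w 51.1 F 0 [-0.2  0.6  0.3]
whistle (310, 189, 29, 75) [array([ 416.5, -264.5]), array([62.4, 21.9]), np.float64(67.1)]
 fattest (np.int64(324), np.int64(218)) 14.387598 [[ 420.96655029 -254.12596076]]
white (310, 205, 29, 59) [array([ 415.4, -266.7]), array([47.6, 21. ]), np.float64(65.9)]
 fattest (np.int64(331), np.int64(231)) 6.3938 [[ 421.62221677 -265.77168476]]
189 324 326; 192 319 330; 195 318 332; 198 318 331; 201 318 331; 204 315 332; 207 313 335; 210 312 335; 213 311 337; 216 310 338; 219 310 338; 222 310 338; 225 311 338; 228 314 338; 231 317 337; 234 325 337; 237 326 337; 240 325 337; 243 325 337; 246 325 336; 249 325 336; 252 325 336; 255 325 336; 258 324 336; 261 325 335;
```

Emit:
{"fn": "step_arm", "kwargs": {
  "moves": [
    {"rx": 0,"ry": 0,"rz": 0,"dx": -0.002,"dy": 0,"dz": 0.04,"jaw": 0.1},
    {"rx": 0,"ry": 0,"rz": 0,"dx": -0.002,"dy": 0,"dz": 0.075,"jaw": 0.1},
    {"rx": 0,"ry": 0,"rz": 0,"dx": -0.002,"dy": 0,"dz": 0.088,"jaw": 0.1},
    {"rx": 0,"ry": 0,"rz": 0,"dx": -0.002,"dy": 0,"dz": 0.094,"jaw": 0.1},
    {"rx": 0,"ry": 0,"rz": 0,"dx": -0.002,"dy": 0,"dz": 0.094,"jaw": -0.1},
    {"rx": 0,"ry": 0,"rz": 0,"dx": -0.002,"dy": 0,"dz": 0.094,"jaw": -0.3},
    {"rx": 0,"ry": 0,"rz": 0,"dx": -0.002,"dy": 0,"dz": 0.094,"jaw": -1},
    {"rx": 0,"ry": 0,"rz": 0,"dx": -0.002,"dy": 0,"dz": 0.094,"jaw": -1},
    {"rx": 0,"ry": 0,"rz": 0,"dx": -0.002,"dy": 0,"dz": 0.094,"jaw": -1}
  ],
  "newtons": 30
}}

```text
time: 33.95
tcp_pos: [420.7, -254.7, 176.1]
eef_rot: [2.633, 1.711, 0.001]
wrist_force: [-0.4, 1.3, 6.5]
gripper_width: 20.9
finger_force: 29.6
```

```bash
python3 go.py 621.7 162.5 275 85.1
```

```text
t 33.95 [ 420.7 -254.7  176.1] yaw 66.05 dxyz m [ 0.4629  0.0144 -0.099 ] rz -19.05 j6 -0.18 w 20.9 F 30 [-0.4  1.3  6.5]
```

Emit:
{"fn": "step_arm", "kwargs": {
  "moves": [
    {"rx": 0,"ry": 0,"rz": 0,"dx": 0,"dy": 0,"dz": -0.03,"jaw": -1},
    {"rx": 0,"ry": 0,"rz": 0,"dx": 0,"dy": 0,"dz": -0.08,"jaw": -1},
    {"rx": 0,"ry": 0,"rz": -2,"dx": 0.03,"dy": 0.001,"dz": -0.1,"jaw": -1},
    {"rx": 0,"ry": 0,"rz": -4,"dx": 0.085,"dy": 0.003,"dz": -0.1,"jaw": -1},
    {"rx": 0,"ry": 0,"rz": -7,"dx": 0.145,"dy": 0.005,"dz": -0.1,"jaw": -1},
    {"rx": 0,"ry": 0,"rz": -10,"dx": 0.205,"dy": 0.006,"dz": -0.1,"jaw": -1},
    {"rx": 0,"ry": 0,"rz": -13,"dx": 0.265,"dy": 0.008,"dz": -0.1,"jaw": -1},
    {"rx": 0,"ry": 0,"rz": -16,"dx": 0.325,"dy": 0.01,"dz": -0.1,"jaw": -1},
    {"rx": 0,"ry": 0,"rz": -19,"dx": 0.385,"dy": 0.012,"dz": -0.1,"jaw": -1},
    {"rx": 0,"ry": 0,"rz": -19,"dx": 0.43,"dy": 0.0135,"dz": -0.1,"jaw": -1}
  ]
}}

```text
time: 35.2
tcp_pos: [607.9, 135.3, 275.3]
eef_rot: [2.313, 2.126, 0.001]
wrist_force: [-0.0, -0.4, -0.6]
gripper_width: 20.9
finger_force: 29.5
```

```bash
python3 go.py 621.7 162.5 240 85.1
```

```text
t 35.20 [607.9 135.3 275.3] yaw 85.16 dxyz m [0.0282 0.0114 0.0353] rz 0.06 j6 0.26 w 20.9 F 30 [-0.  -0.4 -0.6]
```

Emit:
{"fn": "step_arm", "kwargs": {
  "moves": [
    {"rx": 0,"ry": 0,"rz": 0,"dx": 0.015,"dy": 0.006,"dz": 0,"jaw": -1},
    {"rx": 0,"ry": 0,"rz": 0,"dx": 0.028,"dy": 0.011,"dz": 0.015,"jaw": -1},
    {"rx": 0,"ry": 0,"rz": 0,"dx": 0.028,"dy": 0.011,"dz": 0.035,"jaw": -1},
    {"rx": 0,"ry": 0,"rz": 0,"dx": 0.028,"dy": 0.011,"dz": 0.035,"jaw": -1},
    {"rx": 0,"ry": 0,"rz": 0,"dx": 0.028,"dy": 0.011,"dz": 0.035,"jaw": -1}
  ]
}}

```text
time: 35.83
tcp_pos: [620.6, 159.1, 240.1]
eef_rot: [-2.316, -2.122, 0.0]
wrist_force: [-0.1, -0.5, 0.1]
gripper_width: 21.0
finger_force: 29.5
```

```bash
python3 go.py 621.7 162.5 180.7 85.1
```

```text
t 35.83 [620.6 159.1 240.1] yaw 85.00 dxyz m [0.0035 0.0008 0.0594] rz -0.10 j6 0.30 w 21.0 F 30 [-0.1 -0.5  0.1]
```

Emit:
{"fn": "step_arm", "kwargs": {
  "moves": [
    {"rx": 0,"ry": 0,"rz": 0,"dx": 0.001,"dy": 0.001,"dz": 0.02,"jaw": -1},
    {"rx": 0,"ry": 0,"rz": 0,"dx": 0.001,"dy": 0.001,"dz": 0.04,"jaw": -1},
    {"rx": 0,"ry": 0,"rz": 0,"dx": 0.001,"dy": 0.001,"dz": 0.051,"jaw": -1},
    {"rx": 0,"ry": 0,"rz": 0,"dx": 0.001,"dy": 0.001,"dz": 0.056,"jaw": -1},
    {"rx": 0,"ry": 0,"rz": 0,"dx": 0.001,"dy": 0.001,"dz": 0.058,"jaw": -1},
    {"rx": 0,"ry": 0,"rz": 0,"dx": 0.001,"dy": 0.001,"dz": 0.0592,"jaw": -1},
    {"rx": 0,"ry": 0,"rz": 0,"dx": 0.001,"dy": 0.001,"dz": 0.0592,"jaw": -1}
  ]
}}

```text
time: 36.7
tcp_pos: [621.8, 160.9, 181.2]
eef_rot: [2.315, 2.123, 0.001]
wrist_force: [0.2, 0.3, -0.8]
gripper_width: 21.0
finger_force: 29.5
```

Emit:
{"fn": "step_arm", "kwargs": {
  "moves": [
    {"rx": 0,"ry": 0,"rz": 0,"dx": 0,"dy": 0,"dz": 0.0008,"jaw": -1},
    {"rx": 0,"ry": 0,"rz": 0,"dx": 0,"dy": 0,"dz": 0.0016,"jaw": -1},
    {"rx": 0,"ry": 0,"rz": 0,"dx": 0,"dy": 0,"dz": 0.0016,"jaw": -1}
  ]
}}

```text
time: 37.08
tcp_pos: [621.9, 160.9, 180.1]
eef_rot: [2.315, 2.123, 0.001]
wrist_force: [-3.4, -1.2, 8.2]
gripper_width: 20.6
finger_force: 30.1
```

Contact made. Release and lift clear.

Emit:
{"fn": "step_arm", "kwargs": {
  "moves": [
    {"rx": 0,"ry": 0,"rz": 0,"dx": 0,"dy": 0,"dz": -0.0005,"jaw": -0.45},
    {"rx": 0,"ry": 0,"rz": 0,"dx": 0,"dy": 0,"dz": -0.0005,"jaw": -0.3},
    {"rx": 0,"ry": 0,"rz": 0,"dx": 0,"dy": 0,"dz": -0.0005,"jaw": -0.1},
    {"rx": 0,"ry": 0,"rz": 0,"dx": 0,"dy": 0,"dz": -0.0005,"jaw": 0},
    {"rx": 0,"ry": 0,"rz": 0,"dx": 0,"dy": 0,"dz": -0.015,"jaw": 0},
    {"rx": 0,"ry": 0,"rz": 0,"dx": 0,"dy": 0,"dz": -0.06,"jaw": 0},
    {"rx": 0,"ry": 0,"rz": 0,"dx": 0,"dy": 0,"dz": -0.12,"jaw": 0},
    {"rx": 0,"ry": 0,"rz": 0,"dx": 0,"dy": 0,"dz": -0.16,"jaw": 0},
    {"rx": 0,"ry": 0,"rz": 0,"dx": 0,"dy": 0,"dz": -0.16,"jaw": 0}
  ]
}}

```text
time: 38.2
tcp_pos: [621.9, 160.9, 344.3]
eef_rot: [2.313, 2.121, 0.009]
wrist_force: [0.1, -0.1, -0.8]
gripper_width: 42.6
finger_force: 0.0
```

```bash
python3 snap.py w17
python3 - <<'E'
from h import *
from cell import viewer
c,s=pickle.load(open("w17.pkl","rb")); pose=(s["tcp_pos"],s["eef_rot"])
def rep(n,c,f,z,lim,pose=None):
    H=cv2.cvtColor(c["image"],cv2.COLOR_RGB2HSV).astype(int); m=np.uint8(f(*[H[...,i] for i in range(3)]))*255
    x0,y0,x1,y1=lim; w=np.zeros_like(m); w[y0:y1,x0:x1]=m[y0:y1,x0:x1]
    for k in blobs(w,6)[:4]: print(n,cv2.boundingRect(k),[np.round(q,1) for q in cv2.minAreaRect(cast(c,k.reshape(-1,2),z,pose).astype(np.float32))])
rep("whistle",c,lambda h,s,v:s<60,13.5,(285,165,365,280),pose)
c=viewer.read_camera("side"); cv2.imwrite("pics/sideE.png",c["image"][:,:,::-1])
rep("orange",c,lambda h,s,v:(h<14)&(s>190)&(v>90),27,(220,270,360,390))
rep("tin side",c,lambda h,s,v:(h>100)&(h<128)&(s>120),26.5,(240,200,370,300))
rep("grey in trays",c,lambda h,s,v:(s<70)&(v>60),14,(240,205,365,385))
rep("red",c,lambda h,s,v:((h<5)|(h>172))&(s>150),10,(390,140,420,170))
E
```

```text
38.2 [621.9 160.9 344.3] [2.3128 2.1213 0.0089]
whistle (310, 171, 22, 58) [array([620.8, 150.9]), array([59.5, 21. ]), np.float64(85.5)]
orange (240, 335, 12, 7) [array([563.9, 412. ]), array([27.3, 15.1]), np.float64(33.0)]
tin side (296, 224, 37, 34) [array([549.8,  67.9]), array([ 79.6, 101.6]), np.float64(85.3)]
grey in trays (266, 294, 21, 23) [array([546.6, 286.4]), array([62.9, 43.5]), np.float64(88.8)]
grey in trays (257, 327, 21, 19) [array([524.7, 377.2]), array([27.8, 54.7]), np.float64(85.3)]
grey in trays (273, 246, 10, 17) [array([625.1, 149.5]), array([21.6, 57.4]), np.float64(15.3)]
grey in trays (240, 216, 12, 13) [array([770.6,  95.7]), array([38.4, 33.8]), np.float64(1.0)]
```

```bash
python3 -c "
from cell import ctrl
print(ctrl.hand_in())"
```

```text
the job is handed in; nothing more can be done
None
```

Both kits are made up in the order asked and handed in at about 38 s; every item was pressed to light contact before release, and camera checks put each one in its bay. I never touched the mug, radio or red padlock, though my last check did not pick up the red padlock.

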